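# Close the sample jars in a tumbler carrier and lock the bail over them

## Robot

A 7-joint arm with a two-finger parallel gripper is mounted at the origin on a cart in front of the work surface, level with it; the furniture and walls round the work are solid. World frame = base frame: x ahead of the robot, y to its left, z up, the work surface at z = 0. Lengths are in m, angles in degrees, forces in N, time in s.
With the tool pointing down it reaches from about 0.425 to 1.025 m from the base axis. Payload 9.4 kg.
Tool frame: the origin (TCP) lies between the finger pads; the fingertips stand 19 mm ahead of it and the grasp point (between the pads) is the TCP; z points along the fingers, y is the direction in which the jaws open and shut (so a half turn about z gives the same grasp; the last joint's range is limited). The gripper opens to 85 mm and grips with 20 to 120 N. Pads are 22 mm wide; open, the fingers measure 114 mm over their backs; the gripper's body (76 mm by 85 mm) begins 54 mm behind the grasp point. The pads swing forward as they close: fully open they stand 13 mm farther back than shut.
Start: joints at [69.632, 34.337, -0.143, 91.639, 0.103, 54.024, -4.572], TCP at [0.2, -0.697, 0.25] pointing down, gripper open.
Joint ranges: [-147.43, 147.43], [-19.82, 112.94], [-74.19, 73.91], [6.32, 146.72], [-59.91, 239.91], [6.04, 106.73], [-150.56, 150.56]. Speed limits (degrees/s): [127.2, 127.2, 172.46, 172.46, 180, 180, 180].

## Interface

Orientations are given as [roll, pitch, yaw] about the fixed x, y, z axes, in that order (R = Rz(yaw) Ry(pitch) Rx(roll)).
In Python, from bench import * gives the robot as it stands. The module is installed in compiled form; this text tells all that it offers.
- The arm moves only by the tool apply_moves, never from a script. Its argument "moves" is a list of rows, each an object with "rot": the turn, a rotation vector about the tool's x, y, z in units of 6 degrees (1.0 is 6 degrees), a list of three; "offset": the shift along the tool's x, y, z in units of 30 mm (1.0 is 30 mm), a list of three; "grip": the closure in counts, from 0 (fully open) to 255 (shut). In form: [{"rot": [wx, wy, wz], "offset": [x, y, z], "grip": grip}, ...]. A call has 1 to 12 rows; each row is the pose to reach, as a shift and turn from the pose commanded when the call began, along the tool's axes at that moment; what a row does not reach only later rows make up. A row lasts 1/10 s, in which the tool goes at most 50 mm and 8.59 degrees, less where a joint would pass 70% of its speed; a pose out of reach is approached as far as the arm can. A call with a gripper value outside its range is refused whole. The fingers move at their own pace and stop on an object; "squeeze" is the grip in N (left out, the last holds). Time passes only in rows, so rows that repeat a pose let the fingers close. It gives the time, the measured TCP pose, the force and the opening at its end, in the units of the state.
- get_state(): the state, without advancing time (a new reading comes with each control period).
- grab_frame(name): name is "scene" or "top" or "wrist"; returns a dict with "img" (384x512x3 uint8, blue, green, red), "depth" (384x512 float32, m along the optical axis (not along the pixel's ray), 0 where there is no reading), "fovy" (degrees; the focal length in pixels is half the picture's height over the tangent of half this angle, whatever the lens; pixels are square), "cx", "cy" (the principal point, pixels), "pose" (4x4, takes a point from camera to world coordinates); the wrist camera has in their place "hand_eye" (4x4, takes a point from camera to tool coordinates, whose origin is the TCP and whose axes are the flange's). Camera axes: x right, y up, looking along -z (the intrinsics and any distortion apply to the point x, -y, -z); pixel columns grow to the right and rows downward; lengths in m; the calibration is good to about 2 mm. The wrist camera is an equidistant fisheye: a pixel r from the principal point sees the ray r / f radians off the axis. A picture is of the moment at which its call begins: read the wrist's pose just before it.
- finish_job(): hands the job in, once; it reports no verdict.
Trained networks look in a picture, given as the dict that the camera call returned (one of the last four; its "shot" number tells which), for a name from the list of things; names that differ only in an ending like _2 or _b are one class to them, and where a whole thing is asked for, a point or a joint stands for the part that bears it (a point fixed in the world has none). Each returns a list of dicts, best first, with "confidence" (0 to 1); they miss things now and then, are a little off and sometimes report something else, mostly with a low value. They report only what shows in the picture. A call takes as long as a camera call.
- masks_of(label, picture): "mask" (384x512 bool, what is visible of it) and "location" ([column, row] in pixels, amid what is visible of it).
- pinpoint(label, picture): "location" ([column, row] in pixels: a listed point, or the origin of a listed thing).
The state is a dict: "time": time; "joint_pos": joint angles; "dq": joint speeds; "joint_efforts": joint torques, N m; "ee_pos": TCP position; "tool_rot": TCP orientation; "force": force on the tool from outside, world axes, zero at the start; "moment": the same for the moment, N m; "gripper_width": opening from 0.0 (shut) to 1.0 (fully open).
Only numpy, scipy, OpenCV 4.12 (cv2) and the standard library are available. Lean on these libraries where they do the work, as an engineer would, in place of code of your own. Each camera call takes 0.05 s, during which the arm holds its last target. There are 200 camera calls.

## Task

The filled jars in the tumbler carrier have their lids lying loose on the threads: close every jar that has a lid (one without is empty and stays open), turning the lid backward (anticlockwise) until it drops into the thread and then screwing it forward (clockwise) fully home, never letting it go on crooked. When all are closed, swing the retaining bail upright over the lids, and push a lock pin fully home through the holes of clevis and bail arm at each end. Keep the jars in their pockets and leave the bottles and the timer round about alone.

Things in the scene. Friction and masses are not known exactly. Their poses are not given: they have to be found in the camera images.
- carrier: Aluminium carrier of an end-over-end tumbler, fixed to the bench: 100 (x) x 364 (y) mm. Origin: centre of its underside; z up, y along the row (to the left), x away from the robot. Three 66 mm square pockets at y = +100, 0, -100 mm (jars 1, 2, 3), floor 10 mm up, rails up to 44 mm. At each end a clevis: two upright plates 117 mm high, 34 wide at the top, the bail's arm between them.
- bail (a joint): Steel bail (U-shaped retaining bar) for the row of jars, hinged about the carrier's y axis 42 mm above its origin. 0 = upright over the lids, against its stop; grows as it leans back, away from the robot; lies at 1.1 to 1.5 rad at the start. It stays where left; about 2 N at the tab moves it. Lids that are not home are in its way.
- bail_tab (a point): Middle of the black grip tab on the bail's crossbar: 12 mm thick along the carrier's y, 20 mm wide, standing 27 mm out from the crossbar; 116 mm from the hinge axis. Crossbar 22 mm wide, 6 thick, its inner face 96 mm from the axis.
- hole_left (a point): Mouth of the left pin hole, on the outer face of the clevis at the carrier's +y end, 100 mm above the bench. Its frame is the carrier's; the pin goes in along -y. Hole dia 13.5 mm through outer plate, bail arm (15.5 mm, in line only when the bail is at 0) and inner plate, 21 mm in all.
- hole_right (a point): The same at the carrier's -y end; there the pin goes in along +y.
- seat_left (a point): Where a pin's tip stands when the pin is fully home in the left hole: 34 mm along -y from hole_left. Frame as the carrier's.
- seat_right (a point): The same for the right hole: 34 mm along +y from hole_right.
- pin_1: Steel lock pin lying flat on the bench, left of the carrier: round shank dia 10 x 34 mm (last 6 mm tapered to 5) along its +x, black plastic flat handle 32 long (to x = -32 mm), 16 wide (y), 10 thick (z). Origin: on the axis where handle meets shank; that shoulder bears on the clevis when home. About 35 g, balanced in the shank.
- pin_2: The same kind of pin, lying to the right of the carrier. Either pin fits either hole.
- pin_1_tip (a point): Tip of pin_1's shank, 34 mm from its origin along its x. Frame as the pin's.
- pin_2_tip (a point): Tip of pin_2's shank, likewise.
- jar_1: White plastic jar in the left (+y) pocket: square body 64 x 64 mm, 87 high, round neck 41 mm across, flat rim 117 mm up. Loose in its pocket with 1 mm play, which keeps it from turning. Origin: centre of its underside, z up. All jars are alike; one that has no lid is empty and stays open in its pocket.
- jar_2: Like jar_1, in the middle pocket. Thread on each neck: 3 equal ridges; in the jar's frame they begin (open end) at yaw 0, 120, 240 deg and run 66 deg clockwise seen from above, tops flat, 111 mm up, to a stop that stands 4 mm higher; a 54 deg gap follows each.
- jar_3: Like jar_1 and jar_2, in the right (-y) pocket.
- lid_1: Round black ribbed screw lid on jar_1 (any lid may be absent): 60 mm across, 30 high. Origin: centre of its open lower edge, z up. Inside, 4 mm up, 3 pegs (dia 4) at yaw 0, 120, 240 deg under raised dashes on top. At the start they lie on the ridge tops, unengaged: origin 109 mm above the jar's. It cannot turn forward (clockwise) far then: the stops.
- lid_2: Like lid_1, on jar_2. Turned backward (anticlockwise from above) by 20 to 55 deg the pegs clear the ridges' open ends and the lid, if let fall or lightly pressed, drops 6 to 8 mm: origin 101 to 103 mm above the jar's. The drop window is lid yaw minus jar yaw = 6 to 48 deg (modulo 120).
- lid_3: Like lid_1, on jar_3. After the drop a lid screws forward (clockwise), sinking 8.3 mm per 120 deg, to a stop: home, origin 91 mm above the jar's, lid yaw minus jar yaw 161 deg clockwise of the start of the ridge under which it dropped (so 165 to 210 deg after the drop, more than one grasp). It turns easily and stays where left.
- wash_bottle: Bystander, to be left alone: white wash bottle with a bent spout, 184 mm high, standing behind the carrier. Origin: centre of its underside.
- dropper_bottle: Bystander, to be left alone: small amber dropper bottle, 97 mm high, standing behind the carrier to the left. Origin: centre of its underside.
- timer: Bystander, to be left alone: white digital timer, 70 x 62 x 15 mm, lying in front of the carrier. Origin: centre of its underside.

How it is judged:
By the outcome, as a careful person would: the job done as asked, in the order asked, and still so for the second after the job is handed in, with the robot touching nothing.
Of lid_1, lid_2, lid_3 only 2 to 3 are there at a start; the rules pass over those that are not, and their reading is None.
At some moment in a run one of pin_1, pin_2 may be knocked a few centimetres aside while the robot is not near it.
Once in a run the grip may slacken for a moment while it holds something.
It also fails if it takes over 210 s, if anything falls off the work surface, if the arm or the gripper's body presses on something with over 40 N, if the wrist force passes 120 N, or if a joint passes its speed limit or range.

## Working session

There is one attempt and no reset: what is moved stays moved. The work goes in short steps, Python scripts to look and compute and a tool call to move; the robot and the scene stay as the last step left them, time stands still between calls to the robot, and variables do not carry over. Pictures are saved under pics/ and viewed, about 12 in all and at most 16, crops included, and the job is handed in when it is done.

Besides the shell and the picture viewer there is one more tool, called after "Call:" as name(argument=value, ...), one argument or row to a line, values as JSON. apply_moves: Moves the arm, as the interface text tells. Its arguments: {"type":"object","properties":{"moves":{"type":"array","items":{"type":"object","properties":{"rot":{"type":"array","items":{"type":"number"}},"offset":{"type":"array","items":{"type":"number"}},"grip":{"type":"number"}}}},"squeeze":{"type":"number"}},"required":["moves"]}

```bash
mkdir -p pics; cat > h.py <<'E'
from bench import *
import numpy as np, cv2
from scipy.spatial.transform import Rotation as R
def campose(f):
    if "pose" in f: return np.array(f["pose"])
    s=f["st"]; T=np.eye(4); T[:3,:3]=R.from_euler('xyz',s["tool_rot"],degrees=True).as_matrix(); T[:3,3]=s["ee_pos"]
    return T@np.array(f["hand_eye"])
def grab(n):
    s=get_state(); f=grab_frame(n); f["st"]=s; return f
def ray(f,uv):
    F=192/np.tan(np.radians(f["fovy"])/2); d=np.array([(uv[0]-f["cx"])/F,(uv[1]-f["cy"])/F])
    if "hand_eye" in f:
        r=np.hypot(*d); k=np.sin(r)/r if r>1e-9 else 1; v=np.array([d[0]*k,-d[1]*k,-np.cos(r)])
    else: v=np.array([d[0],-d[1],-1.])
    return v
def atdepth(f,uv,dep=None):
    u,v=int(round(uv[0])),int(round(uv[1]))
    if dep is None:
        p=f["depth"][max(0,v-1):v+2,max(0,u-1):u+2]; p=p[p>0]; 
        if len(p)==0: return np.full(3,np.nan)
        dep=np.median(p)
    d=ray(f,uv); d=d/-d[2]; T=campose(f); return T[:3,:3]@(d*dep)+T[:3,3]
def atz(f,uv,z):
    T=campose(f); d=T[:3,:3]@ray(f,uv); o=T[:3,3]; return o+d*(z-o[2])/d[2]
def proj(f,p):
    T=campose(f); c=T[:3,:3].T@(np.array(p)-T[:3,3]); F=192/np.tan(np.radians(f["fovy"])/2)
    x,y,z=c[0],-c[1],-c[2]
    if "hand_eye" in f:
        r=np.hypot(x,y); th=np.arctan2(r,z); return np.array([f["cx"]+F*th*x/r,f["cy"]+F*th*y/r])
    return np.array([f["cx"]+F*x/z,f["cy"]+F*y/z])
E
python3 - <<'E'
from h import *
np.set_printoptions(precision=4,suppress=True)
for n in ["scene","top"]:
    f=grab(n); cv2.imwrite(f"pics/{n}0.png",cv2.resize(f["img"],(800,600)))
    print(n,f["fovy"],f["cx"],f["cy"],[k for k in f],campose(f)[:3].tolist())
    for l in ["carrier","jar_1","lid_1","pin_1","bail_tab","hole_left","hole_right","pin_1_tip","timer","wash_bottle","dropper_bottle"]:
        for d in pinpoint(l,f)[:4]: print(l,np.round(d["location"]),round(d["confidence"],2),atdepth(f,d["location"]))
print(get_state())
E
```

```text
scene 46.09042489759782 257.1287361193382 194.10571328858384 ['img', 'depth', 'fovy', 'cx', 'cy', 'pose', 'shot', 'st'] [[-0.4885747297568677, 0.590486842620761, -0.6423550592427589, -0.20458722971582022], [-0.8725129355685811, -0.33400935247784075, 0.3565935076846331, 0.39003060377212656], [-0.003988822946777815, 0.7346856750673025, 0.6783959375927904, 0.8818253048539352]]
carrier [262. 221.] 0.58 [ 0.494  -0.012   0.0423]
jar_1 [297. 210.] 0.97 [ 0.4829 -0.1121  0.0429]
jar_1 [227. 226.] 0.96 [0.5061 0.0816 0.0642]
jar_1 [258. 216.] 0.75 [ 0.5    -0.0039  0.0597]
lid_1 [227. 198.] 0.68 [0.5138 0.0722 0.1457]
lid_1 [262. 190.] 0.61 [ 0.5034 -0.0158  0.1436]
pin_1 [153. 302.] 0.74 [0.4238 0.313  0.0087]
pin_1 [361. 190.] 0.61 [ 0.4965 -0.3432  0.0031]
pin_1 [264. 224.] 0.55 [ 0.4936 -0.0178  0.0296]
pin_1 [371. 193.] 0.54 [ 0.4736 -0.3635 -0.0007]
bail_tab [245. 177.] 0.59 [ 0.6324 -0.037   0.079 ]
hole_left [193. 215.] 0.73 [0.5554 0.1486 0.0899]
hole_right [320. 178.] 0.9 [ 0.4983 -0.1876  0.1106]
pin_1_tip [166. 290.] 0.61 [ 0.4479  0.2749 -0.0009]
pin_1_tip [311. 178.] 0.57 [ 0.5
[... 1417 characters left out ...]
226.] 0.47 [0.4369 0.2743 0.0066]
timer [278. 250.] 0.69 [ 0.366  -0.1     0.0145]
wash_bottle [312. 147.] 0.55 [ 0.7107 -0.203   0.0774]
dropper_bottle [174. 146.] 0.44 [0.7086 0.2632 0.0506]
{'time': 1.2, 'joint_pos': array([69.6308, 34.3382, -0.1436, 91.6403,  0.1032, 54.0269, -4.5733]), 'dq': array([-0.0015, -0.057 , -0.0551,  0.0156, -0.0459,  0.026 , -0.0431]), 'joint_efforts': array([  0.0004, -77.6238,   1.5642, -25.8385,   0.0126,   0.0021,
        -0.    ]), 'ee_pos': array([ 0.1995, -0.697 ,  0.2503]), 'tool_rot': array([-179.9951,    0.0029,   15.9751]), 'force': array([ 0.6951, -0.1291, -0.    ]), 'moment': array([ 0.0071,  0.0023, -0.0258]), 'gripper_width': 0.9978268632943585}
```

View pics/top0.png

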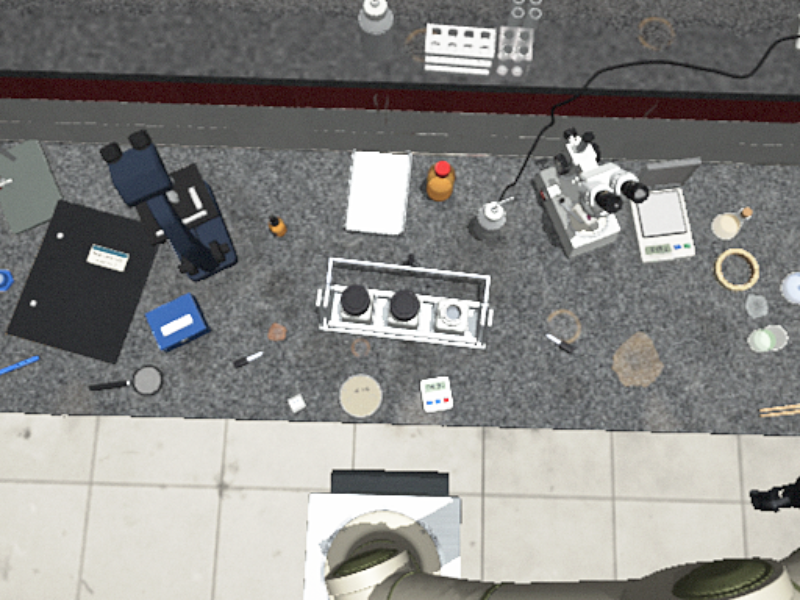

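View pics/scene0.png

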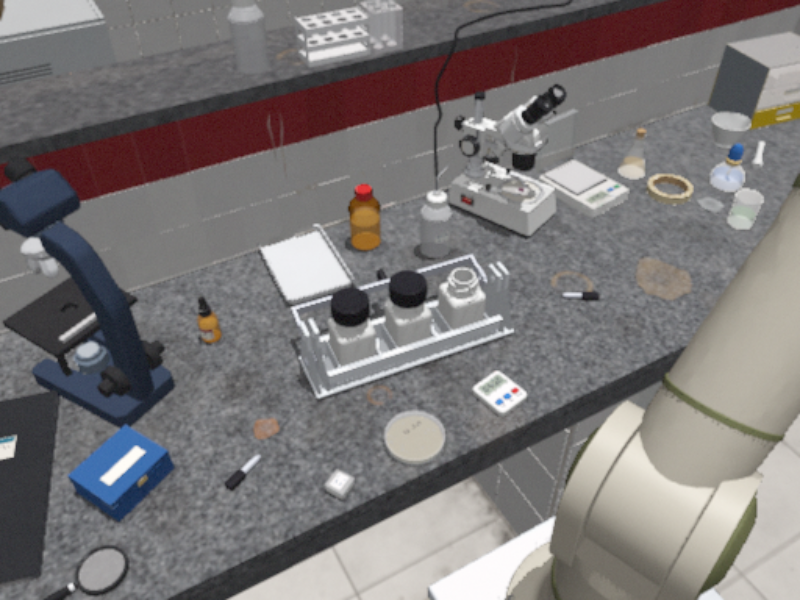

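The pictures show lids on jars 1 and 2, an open jar 3 on the right, the bail leaning back, and a pin on each side. I'll move above the carrier for a closer look.

```bash
cat >> h.py <<'E'
np.set_printoptions(precision=4,suppress=True)
def go(pos,yaw=None,Rt=None):
    s=get_state(); R0=R.from_euler('xyz',s["tool_rot"],degrees=True)
    if Rt is None: Rt=R.from_euler('xyz',[180,0,yaw],degrees=True)
    o=R0.inv().apply(np.array(pos)-s["ee_pos"])/.03; w=np.degrees((R0.inv()*Rt).as_rotvec())/6
    print("off",np.round(o,3).tolist(),"rot",np.round(w,3).tolist(),"rows",round(max(np.linalg.norm(o)*.6,np.linalg.norm(w)*6/8.59),1))
E
python3 -c "
from h import *
go([.45,-.03,.45],0)
go([.33,-.35,.40],0)"
```

```text
off [14.146, -19.077, -6.657] rot [-0.001, 0.001, 2.663] rows 14.8
off [7.364, -9.923, -4.991] rot [-0.001, 0.001, 2.663] rows 8.0
```

Call:
apply_moves(
  moves=[
    {"offset": [7.36,-9.92,-5],"rot": [0,0,2.66],"grip": 0},
    {"offset": [7.36,-9.92,-5],"rot": [0,0,2.66],"grip": 0},
    {"offset": [7.36,-9.92,-5],"rot": [0,0,2.66],"grip": 0},
    {"offset": [7.36,-9.92,-5],"rot": [0,0,2.66],"grip": 0},
    {"offset": [7.36,-9.92,-5],"rot": [0,0,2.66],"grip": 0},
    {"offset": [7.36,-9.92,-5],"rot": [0,0,2.66],"grip": 0},
    {"offset": [7.36,-9.92,-5],"rot": [0,0,2.66],"grip": 0},
    {"offset": [7.36,-9.92,-5],"rot": [0,0,2.66],"grip": 0},
    {"offset": [7.36,-9.92,-5],"rot": [0,0,2.66],"grip": 0},
    {"offset": [7.36,-9.92,-5],"rot": [0,0,2.66],"grip": 0},
    {"offset": [7.36,-9.92,-5],"rot": [0,0,2.66],"grip": 0},
  ],
)

```text
time: 2.3
ee_pos: [0.3293, -0.3509, 0.4]
tool_rot: [180.0, 0.0, -0.0]
force: [0.0, -0.5, -0.6]
gripper_width: 0.997
```

```bash
python3 -c "
from h import *
go([.43,0.02,.38],0); f=grab('wrist'); print(f['hand_eye'],f['fovy']); print(get_state()['joint_pos'])"
```

```text
off [3.346, -12.365, 0.664] rot [0.002, 0.004, -0.008] rows 7.7
[[-0.0009  0.9586  0.2847  0.0719]
 [ 1.      0.0009  0.0003 -0.0007]
 [-0.      0.2847 -0.9586 -0.1234]
 [ 0.      0.      0.      1.    ]] 65.70646984690485
[ 40.2984   8.2267  -0.2622 111.0705   0.071   60.7483 -50.0843]
```

Call:
apply_moves(
  moves=[
    {"offset": [5.3,-10.8,0],"rot": [0,0,0],"grip": 0},
    {"offset": [5.3,-10.8,0],"rot": [0,0,0],"grip": 0},
    {"offset": [5.3,-10.8,0],"rot": [0,0,0],"grip": 0},
    {"offset": [5.3,-10.8,0],"rot": [0,0,0],"grip": 0},
    {"offset": [5.3,-10.8,0],"rot": [0,0,0],"grip": 0},
    {"offset": [5.3,-10.8,0],"rot": [0,0,0],"grip": 0},
    {"offset": [5.3,-10.8,0],"rot": [0,0,0],"grip": 0},
    {"offset": [5.3,-10.8,0],"rot": [0,0,0],"grip": 0},
    {"offset": [5.3,-10.8,0],"rot": [0,0,0],"grip": 0},
  ],
)

```text
time: 3.25
ee_pos: [0.4895, -0.0254, 0.3993]
tool_rot: [-180.0, 0.1, 0.1]
force: [0.5, -0.2, -0.7]
gripper_width: 0.997
```

```bash
python3 - <<'E'
from h import *
f=grab('wrist'); cv2.imwrite("pics/w1.png",cv2.resize(f["img"],(800,600)))
print(f["st"]["ee_pos"],f["st"]["tool_rot"],f["st"]["joint_pos"],f["cx"],f["cy"])
for l in ["carrier","jar_1","lid_1","pin_1","bail_tab","hole_left","hole_right"]:
    for d in pinpoint(l,f)[:3]: print(l,np.round(d["location"],1),round(d["confidence"],2),atdepth(f,d["location"]))
for d in masks_of("lid_1",f)[:3]:
    m=d["mask"]; v,u=np.nonzero(m); P=np.array([atdepth(f,(a,b)) for a,b in zip(u,v)]); P=P[np.isfinite(P[:,0])]
    zt=np.percentile(P[:,2],90); T=P[P[:,2]>zt-.006]; c,r=cv2.minEnclosingCircle(T[:,:2].astype(np.float32))
    print("lid",d["confidence"],zt,c,r,T.mean(0))
for n,k in (("hole_left",0),):
    pass
E
```

```text
[ 0.4895 -0.0254  0.3993] [-179.9655    0.0972    0.1275] [ 10.8955   9.8389 -17.1384 109.3811   3.2393  61.3408 -97.4373] 253.44002144216742 190.75786121107365
jar_1 [310.4 128.4] 0.95 [ 0.5294 -0.1042  0.1092]
jar_1 [199.3 119.6] 0.94 [0.5434 0.0439 0.1483]
lid_1 [258.1 128.1] 0.87 [ 0.5318 -0.0303  0.1489]
lid_1 [292.8 209.9] 0.74 [ 0.3727 -0.0969  0.013 ]
lid_1 [186.5 121.5] 0.72 [0.5416 0.0602 0.1502]
pin_1 [425.1 156.5] 0.68 [ 0.4785 -0.3641  0.0058]
pin_1 [ 88.3 182.3] 0.43 [0.4254 0.3049 0.0095]
bail_tab [265.3  50.8] 0.61 [ 0.642  -0.0415  0.0823]
bail_tab [416.3 142.6] 0.33 [ 0.5042 -0.3433 -0.0004]
hole_left [135.6 120.9] 0.76 [0.544  0.1452 0.1133]
hole_right [374.6 142.9] 0.97 [ 0.5128 -0.2003  0.1158]
lid 0.8 0.1497151226966641 (0.5384867191314697, 0.07136476039886475) 0.030530640855431557 [0.5392 0.0703 0.1489]
lid 0.59 0.1498121257042112 (0.5305709838867188, -0.027679814025759697) 0.030891215428709984 [ 0.5306 -0.0273  0.149 ]
lid 0.43 0.09378184590578642 (0.5280681252479553, -0.02741844952106476) 0.17945043742656708 [ 0.5306 -0.0259  0.1078]
```

View pics/w1.png

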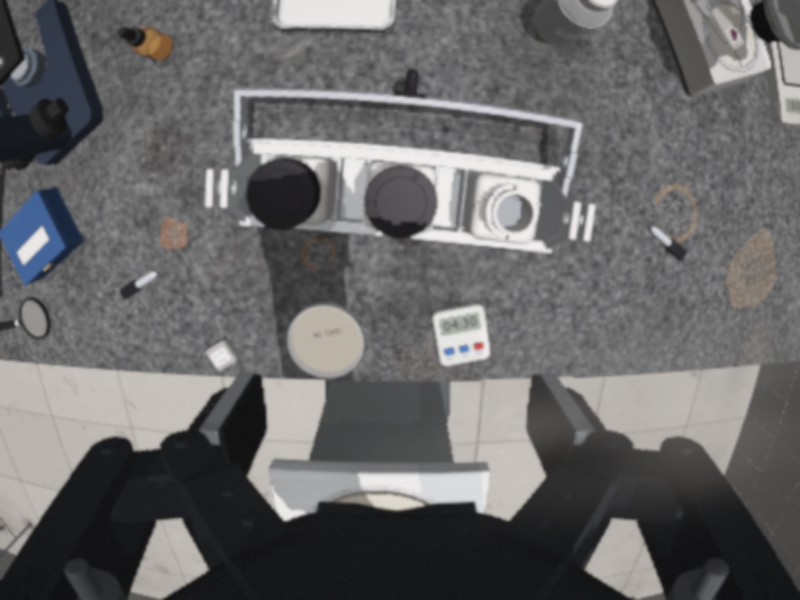

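Call:
apply_moves(
  moves=[
    {"offset": [1,-1,1],"rot": [0,0,-16],"grip": 0},
    {"offset": [1,-1,1],"rot": [0,0,-16],"grip": 0},
    {"offset": [1,-1,1],"rot": [0,0,-16],"grip": 0},
    {"offset": [1,-1,1],"rot": [0,0,-16],"grip": 0},
    {"offset": [1,-1,1],"rot": [0,0,-16],"grip": 0},
    {"offset": [1,-1,1],"rot": [0,0,-16],"grip": 0},
    {"offset": [1,-1,1],"rot": [0,0,-16],"grip": 0},
    {"offset": [1,-1,1],"rot": [0,0,-16],"grip": 0},
    {"offset": [1,-1,1],"rot": [0,0,-16],"grip": 0},
    {"offset": [1,-1,1],"rot": [0,0,-16],"grip": 0},
    {"offset": [1,-1,1],"rot": [0,0,-16],"grip": 0},
    {"offset": [1,-1,1],"rot": [0,0,-16],"grip": 0},
  ],
)

```text
time: 4.9
ee_pos: [0.5187, 0.0035, 0.3703]
tool_rot: [180.0, 0.0, 96.2]
force: [-0.7, -0.6, -0.3]
gripper_width: 1.0
```

```bash
python3 -c "
from h import *
go([.615,0.022,.26],175.4); print(get_state()['joint_pos'])"
```

```text
off [0.269, 3.256, 3.677] rot [-0.0, 0.0, -13.207] rows 9.2
[ 21.597   15.6635 -35.7817 108.1     10.5579  59.514  -12.4073]
```

Call:
apply_moves(
  moves=[
    {"offset": [0.27,3.26,3.68],"rot": [0,0,-13.2],"grip": 0},
    {"offset": [0.27,3.26,3.68],"rot": [0,0,-13.2],"grip": 0},
    {"offset": [0.27,3.26,3.68],"rot": [0,0,-13.2],"grip": 0},
    {"offset": [0.27,3.26,3.68],"rot": [0,0,-13.2],"grip": 0},
    {"offset": [0.27,3.26,3.68],"rot": [0,0,-13.2],"grip": 0},
    {"offset": [0.27,3.26,3.68],"rot": [0,0,-13.2],"grip": 0},
    {"offset": [0.27,3.26,3.68],"rot": [0,0,-13.2],"grip": 0},
    {"offset": [0.27,3.26,3.68],"rot": [0,0,-13.2],"grip": 0},
    {"offset": [0.27,3.26,3.68],"rot": [0,0,-13.2],"grip": 0},
    {"offset": [0.27,3.26,3.68],"rot": [0,0,-13.2],"grip": 0},
    {"offset": [0.27,3.26,3.68],"rot": [0,0,-13.2],"grip": 0},
  ],
)

```text
time: 6.0
ee_pos: [0.6152, 0.0219, 0.2596]
tool_rot: [180.0, -0.0, 174.9]
force: [-0.3, -0.1, -0.0]
gripper_width: 1.003
```

```bash
cat > lid.py <<'E'
from h import *
def rect(f,c,z,S=6000,h=.034):
    # rectified patch: up = +x world, left = +y ; S px per m
    n=int(2*h*S); F=192/np.tan(np.radians(f["fovy"])/2)
    mx=np.zeros((n,n),np.float32); my=mx.copy()
    for i in range(n):
        for j in range(n):
            mx[i,j],my[i,j]=proj(f,[c[0]+h-i/S,c[1]+h-j/S,z])
    return cv2.remap(f["img"],mx,my,cv2.INTER_CUBIC)
E
python3 - <<'E'
from lid import *
f=grab('wrist'); print(f["st"]["ee_pos"],f["st"]["tool_rot"],f["st"]["joint_pos"])
L=[]
for d in masks_of("lid_1",f)[:2]:
    m=d["mask"]; v,u=np.nonzero(m); P=np.array([atdepth(f,(a,b)) for a,b in zip(u,v)]); P=P[np.isfinite(P[:,0])]
    zt=np.percentile(P[:,2],80); T=P[abs(P[:,2]-zt)<.005]; c,r=cv2.minEnclosingCircle(T[:,:2].astype(np.float32))
    print("lid",d["confidence"],zt,c,r,T.mean(0)); L.append(c)
L=sorted(L,key=lambda c:-c[1])
im=np.hstack([rect(f,c,.149) for c in L]); im=np.clip(im.astype(float)*2.2,0,255).astype(np.uint8)
cv2.imwrite("pics/lids.png",im[:, :]); print(im.shape)
for l in ["bail_tab","hole_left","hole_right"]:
    for d in pinpoint(l,f)[:2]: print(l,np.round(d["location"],1),round(d["confidence"],2),atdepth(f,d["location"]))
E
```

```text
[0.6152 0.0219 0.2596] [179.9909  -0.0287 174.9398] [ 26.2077  34.5174 -51.8585 103.8664  31.866   57.5186  46.2991]
lid 0.89 0.14958131489064816 (0.5385775566101074, 0.07129991054534912) 0.030347120016813278 [0.5388 0.0704 0.1491]
lid 0.71 0.14958264762597087 (0.5301841497421265, -0.027361778542399406) 0.030284114181995392 [ 0.5306 -0.0263  0.149 ]
(408, 816, 3)
bail_tab [202.6 201.2] 0.67 [ 0.6386 -0.0348  0.081 ]
hole_right [ 44.8 116.3] 0.94 [ 0.5195 -0.191   0.1164]
hole_right [ 21.9 115.9] 0.61 [ 0.4984 -0.3383  0.0002]
```

View pics/lids.png

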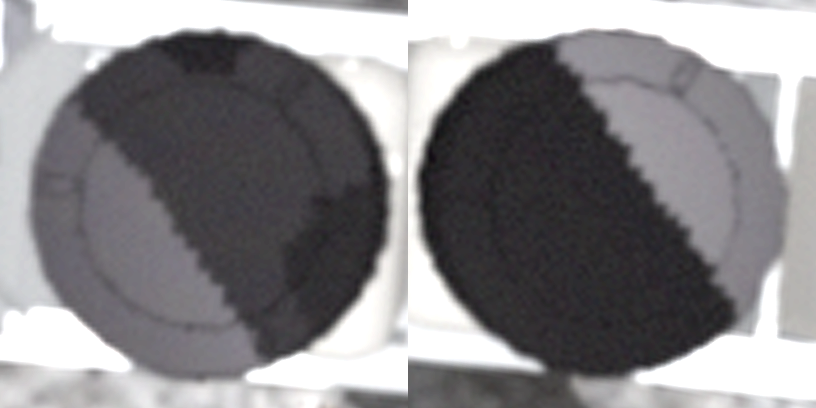

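```bash
python3 -c "
from h import *
go([.5385,0.0712,.215],175.4);go([.5385,0.0712,.140],175.4)"
```

```text
off [2.687, 1.405, 1.499] rot [-0.002, 0.002, -0.049] rows 2.0
off [2.688, 1.406, 3.999] rot [-0.002, 0.002, -0.049] rows 3.0
```

Call:
apply_moves(
  squeeze=30,
  moves=[
    {"offset": [2.69,1.41,1.5],"rot": [0,0,-0.05],"grip": 0},
    {"offset": [2.69,1.41,1.5],"rot": [0,0,-0.05],"grip": 0},
    {"offset": [2.69,1.41,1.5],"rot": [0,0,-0.05],"grip": 0},
    {"offset": [2.69,1.41,1.5],"rot": [0,0,-0.05],"grip": 0},
    {"offset": [2.69,1.41,2.3],"rot": [0,0,-0.05],"grip": 0},
    {"offset": [2.69,1.41,3.1],"rot": [0,0,-0.05],"grip": 0},
    {"offset": [2.69,1.41,4],"rot": [0,0,-0.05],"grip": 0},
    {"offset": [2.69,1.41,4],"rot": [0,0,-0.05],"grip": 0},
    {"offset": [2.69,1.41,4],"rot": [0,0,-0.05],"grip": 0},
  ],
)

```text
time: 7.15
ee_pos: [0.5393, 0.0711, 0.1403]
tool_rot: [180.0, 0.0, 175.5]
force: [0.3, 0.7, -0.2]
gripper_width: 1.0
```

```bash
python3 -c "
from h import *
go([.5385,0.0712,.140],175.4)"
```

```text
off [0.026, 0.003, 0.011] rot [0.002, 0.001, 0.009] rows 0.0
```

Close gently on lid 1.

Call:
apply_moves(
  squeeze=30,
  moves=[
    {"offset": [0,0,0],"rot": [0,0,0],"grip": 40},
    {"offset": [0,0,0],"rot": [0,0,0],"grip": 60},
    {"offset": [0,0,0],"rot": [0,0,0],"grip": 90},
    {"offset": [0,0,0],"rot": [0,0,0],"grip": 120},
    {"offset": [0,0,0],"rot": [0,0,0],"grip": 120},
    {"offset": [0,0,0],"rot": [0,0,0],"grip": 120},
  ],
)

```text
time: 7.75
ee_pos: [0.539, 0.0712, 0.141]
tool_rot: [180.0, 0.1, 175.5]
force: [0.7, -0.8, 7.2]
gripper_width: 0.692
```

Call:
apply_moves(
  moves=[
    {"offset": [0,0,0],"rot": [0,0,-1.3],"grip": 120},
    {"offset": [0,0,0],"rot": [0,0,-2.6],"grip": 120},
    {"offset": [0,0,0],"rot": [0,0,-3.9],"grip": 120},
    {"offset": [0,0,0],"rot": [0,0,-5.2],"grip": 120},
    {"offset": [0,0,0],"rot": [0,0,-6.5],"grip": 120},
    {"offset": [0,0,0],"rot": [0,0,-7.8],"grip": 120},
    {"offset": [0,0,0],"rot": [0,0,-9],"grip": 120},
    {"offset": [0,0,0],"rot": [0,0,-9],"grip": 120},
    {"offset": [0,0,0],"rot": [0,0,-9],"grip": 120},
    {"offset": [0,0,0],"rot": [0,0,-9],"grip": 120},
  ],
)

```text
time: 8.75
ee_pos: [0.5383, 0.071, 0.14]
tool_rot: [-180.0, -0.0, -130.7]
force: [0.1, -0.9, -0.4]
gripper_width: 0.689
```

Call:
apply_moves(
  moves=[
    {"offset": [0,0,0.07],"rot": [0,0,0],"grip": 120},
    {"offset": [0,0,0.14],"rot": [0,0,0],"grip": 120},
    {"offset": [0,0,0.2],"rot": [0,0,0],"grip": 120},
    {"offset": [0,0,0.23],"rot": [0,0,0],"grip": 120},
    {"offset": [0,0,0.23],"rot": [0,0,0],"grip": 120},
  ],
)

```text
time: 9.25
ee_pos: [0.5384, 0.0713, 0.1337]
tool_rot: [-179.9, 0.0, -130.5]
force: [-3.0, -2.6, 11.6]
gripper_width: 0.69
```

```bash
python3 -c "
from h import *
s=get_state();print(s['joint_pos'],s['ee_pos'],s['force'],s['moment'])"
```

```text
[ 24.0563  43.4986 -58.1609 119.0183  52.007   47.9949  73.5682] [0.5384 0.0713 0.1337] [-3.028  -2.6226 11.5621] [-0.4379  0.4574  0.0592]
```

Call:
apply_moves(
  moves=[
    {"offset": [0,0,0],"rot": [0,0,1.3],"grip": 120},
    {"offset": [0,0,0.02],"rot": [0,0,2.6],"grip": 120},
    {"offset": [0,0,0.035],"rot": [0,0,3.9],"grip": 120},
    {"offset": [0,0,0.05],"rot": [0,0,5.2],"grip": 120},
    {"offset": [0,0,0.065],"rot": [0,0,6.5],"grip": 120},
    {"offset": [0,0,0.08],"rot": [0,0,7.8],"grip": 120},
    {"offset": [0,0,0.1],"rot": [0,0,9.1],"grip": 120},
    {"offset": [0,0,0.12],"rot": [0,0,10.4],"grip": 120},
    {"offset": [0,0,0.14],"rot": [0,0,11.7],"grip": 120},
    {"offset": [0,0,0.16],"rot": [0,0,13],"grip": 120},
    {"offset": [0,0,0.18],"rot": [0,0,14.3],"grip": 120},
    {"offset": [0,0,0.18],"rot": [0,0,14.3],"grip": 120},
  ],
)

```text
time: 10.45
ee_pos: [0.5391, 0.0719, 0.1282]
tool_rot: [179.9, 0.1, 143.6]
force: [1.7, 0.9, 5.5]
gripper_width: 0.69
```

```bash
python3 -c "
from h import *
s=get_state();print(s['joint_pos'],s['ee_pos'],s['tool_rot'],s['force'],s['moment'],s['gripper_width'])"
```

```text
[ 11.2097  36.1845 -36.2143 119.9237  37.201   35.2766   2.4975] [0.5391 0.0719 0.1282] [179.9134   0.0867 143.6132] [1.7389 0.937  5.4707] [ 0.1213 -0.3106 -0.0953] 0.6895297809805045
```

Call:
apply_moves(
  moves=[
    {"offset": [0,0,0.02],"rot": [0,0,1.3],"grip": 120},
    {"offset": [0,0,0.035],"rot": [0,0,2.6],"grip": 120},
    {"offset": [0,0,0.05],"rot": [0,0,3.9],"grip": 120},
    {"offset": [0,0,0.07],"rot": [0,0,5.2],"grip": 120},
    {"offset": [0,0,0.085],"rot": [0,0,6.5],"grip": 120},
    {"offset": [0,0,0.1],"rot": [0,0,7.8],"grip": 120},
    {"offset": [0,0,0.12],"rot": [0,0,9.1],"grip": 120},
    {"offset": [0,0,0.14],"rot": [0,0,10.4],"grip": 120},
    {"offset": [0,0,0.16],"rot": [0,0,11.7],"grip": 120},
    {"offset": [0,0,0.175],"rot": [0,0,13],"grip": 120},
    {"offset": [0,0,0.19],"rot": [0,0,14.3],"grip": 120},
    {"offset": [0,0,0.19],"rot": [0,0,14.3],"grip": 120},
  ],
)

```text
time: 11.65
ee_pos: [0.5397, 0.0718, 0.1232]
tool_rot: [179.9, -0.1, 57.9]
force: [-0.2, 0.2, 17.5]
gripper_width: 0.69
```

```bash
python3 -c "
from h import *
s=get_state();print(s['joint_pos'],s['ee_pos'],s['tool_rot'],s['force'],s['moment'],s['gripper_width'])"
```

```text
[ -5.0887  32.8945 -12.1435 121.1035  14.5398  27.1588 -60.3932] [0.5397 0.0718 0.1232] [179.8629  -0.1194  57.9106] [-0.2042  0.1593 17.538 ] [ 0.1237  0.1839 -0.1034] 0.6903305812557023
```

Call:
apply_moves(
  moves=[
    {"offset": [0,0,0],"rot": [0,0,0.6],"grip": 120},
    {"offset": [0,0,0],"rot": [0,0,1.2],"grip": 120},
    {"offset": [0,0,0],"rot": [0,0,1.8],"grip": 120},
    {"offset": [0,0,0],"rot": [0,0,2.2],"grip": 120},
    {"offset": [0,0,0],"rot": [0,0,2.6],"grip": 120},
    {"offset": [0,0,0],"rot": [0,0,2.6],"grip": 120},
  ],
)

```text
time: 12.25
ee_pos: [0.5397, 0.0713, 0.1232]
tool_rot: [179.9, -0.1, 42.5]
force: [0.5, -0.9, 17.0]
gripper_width: 0.688
```

```bash
python3 -c "
from h import *
s=get_state();print(s['ee_pos'],s['tool_rot'],s['force'],s['moment'],s['gripper_width'])"
```

```text
[0.5397 0.0713 0.1232] [179.888   -0.1395  42.5381] [ 0.5411 -0.9038 17.0272] [-0.1273  0.0672  0.3259] 0.6876993536419225
```

Call:
apply_moves(
  moves=[
    {"offset": [0,0,0],"rot": [0,0,0.5],"grip": 120},
    {"offset": [0,0,0],"rot": [0,0,1.0],"grip": 120},
    {"offset": [0,0,0],"rot": [0,0,1.0],"grip": 120},
    {"offset": [0,0,0],"rot": [0,0,1.0],"grip": 120},
  ],
)

```text
time: 12.65
ee_pos: [0.5412, 0.0724, 0.1231]
tool_rot: [179.9, -0.3, 36.8]
force: [5.5, 0.5, 11.3]
gripper_width: 0.691
```

```bash
python3 -c "
from h import *
s=get_state();print(s['ee_pos'],s['tool_rot'],s['force'],s['moment'],s['gripper_width'])"
```

```text
[0.5412 0.0724 0.1231] [179.8602  -0.32    36.7742] [ 5.5046  0.5488 11.3434] [ 0.0882 -1.1073  1.1821] 0.6908536446601998
```

Call:
apply_moves(
  moves=[
    {"offset": [0,0,0],"rot": [0,0,0],"grip": 60},
    {"offset": [0,0,0],"rot": [0,0,0],"grip": 0},
    {"offset": [0,0,0],"rot": [0,0,0],"grip": 0},
    {"offset": [0,0,-1],"rot": [0,0,0],"grip": 0},
    {"offset": [0,0,-2.5],"rot": [0,0,0],"grip": 0},
    {"offset": [0,0,-4],"rot": [0,0,0],"grip": 0},
    {"offset": [0,0,-4],"rot": [0,0,-1.4],"grip": 0},
    {"offset": [0,0,-4],"rot": [0,0,-2.8],"grip": 0},
    {"offset": [0,0,-4],"rot": [0,0,-4.2],"grip": 0},
    {"offset": [0,0,-4],"rot": [0,0,-5.6],"grip": 0},
    {"offset": [0,0,-4],"rot": [0,0,-7],"grip": 0},
    {"offset": [0,0,-4],"rot": [0,0,-8.4],"grip": 0},
  ],
)

```text
time: 13.85
ee_pos: [0.5378, 0.0708, 0.2414]
tool_rot: [-179.9, 0.0, 87.1]
force: [-0.6, -0.2, 0.1]
gripper_width: 1.002
```

```bash
python3 - <<'E'
from h import *
f=grab('wrist'); print(f["st"]["ee_pos"],f["st"]["tool_rot"],f["st"]["joint_pos"])
for d in masks_of("lid_1",f)[:3]:
    m=d["mask"]; v,u=np.nonzero(m); P=np.array([atdepth(f,(a,b)) for a,b in zip(u,v)]); P=P[np.isfinite(P[:,0])]
    zt=np.percentile(P[:,2],80); T=P[abs(P[:,2]-zt)<.005]; c,r=cv2.minEnclosingCircle(T[:,:2].astype(np.float32))
    A=np.c_[T[:,:2]-T[:,:2].mean(0),np.ones(len(T))]; print("lid",d["confidence"],zt,c,r,T.mean(0),"tilt",np.degrees(np.linalg.lstsq(A,T[:,2],rcond=None)[0][:2]))
go([.5303,-.0275,.22],150)
E
```

```text
[0.5378 0.0708 0.2414] [-179.9241    0.0295   87.1025] [  2.7155  23.8907 -22.1584 115.1416  12.8558  43.3612 -30.0385]
lid 0.93 0.13156415748024777 (0.53903728723526, 0.07229490578174591) 0.0304833073168993 [0.539  0.0737 0.131 ] tilt [-0.063  -0.5087]
lid 0.72 0.14950555814950234 (0.5307731628417969, -0.027255302295088768) 0.03016100823879242 [ 0.5307 -0.0235  0.1489] tilt [-0.169  -1.2908]
off [-3.28, -0.071, 0.712] rot [-0.013, -0.006, -10.525] rows 7.4
```

Call:
apply_moves(
  moves=[
    {"offset": [-3.28,-0.07,0.7],"rot": [0,0,-10.5],"grip": 0},
    {"offset": [-3.28,-0.07,0.7],"rot": [0,0,-10.5],"grip": 0},
    {"offset": [-3.28,-0.07,0.7],"rot": [0,0,-10.5],"grip": 0},
    {"offset": [-3.28,-0.07,0.7],"rot": [0,0,-10.5],"grip": 0},
    {"offset": [-3.28,-0.07,0.7],"rot": [0,0,-10.5],"grip": 0},
    {"offset": [-3.28,-0.07,0.7],"rot": [0,0,-10.5],"grip": 0},
    {"offset": [-3.28,-0.07,0.7],"rot": [0,0,-10.5],"grip": 0},
    {"offset": [-3.28,-0.07,0.7],"rot": [0,0,-10.5],"grip": 0},
    {"offset": [-3.28,-0.07,0.7],"rot": [0,0,-10.5],"grip": 0},
    {"offset": [-3.28,-0.07,0.7],"rot": [0,0,-10.5],"grip": 0},
  ],
)

```text
time: 14.95
ee_pos: [0.5303, -0.0272, 0.2206]
tool_rot: [-180.0, -0.0, 149.5]
force: [0.0, 0.3, -0.6]
gripper_width: 0.999
```

```bash
python3 - <<'E'
from h import *
go([.5305,-.0274,.140],150)
E
```

```text
off [-0.01, -0.003, 2.687] rot [-0.004, -0.006, -0.087] rows 1.6
```

Call:
apply_moves(
  moves=[
    {"offset": [0,0,0.9],"rot": [0,0,0],"grip": 0},
    {"offset": [0,0,1.8],"rot": [0,0,0],"grip": 0},
    {"offset": [0,0,2.68],"rot": [0,0,0],"grip": 0},
    {"offset": [0,0,2.68],"rot": [0,0,0],"grip": 0},
    {"offset": [0,0,2.68],"rot": [0,0,0],"grip": 0},
    {"offset": [0,0,2.68],"rot": [0,0,0],"grip": 40},
    {"offset": [0,0,2.68],"rot": [0,0,0],"grip": 60},
    {"offset": [0,0,2.68],"rot": [0,0,0],"grip": 90},
    {"offset": [0,0,2.68],"rot": [0,0,0],"grip": 120},
    {"offset": [0,0,2.68],"rot": [0,0,0],"grip": 120},
    {"offset": [0,0,2.68],"rot": [0,0,0],"grip": 120},
  ],
)

```text
time: 16.05
ee_pos: [0.5313, -0.0269, 0.1417]
tool_rot: [179.9, 0.1, 149.7]
force: [-1.2, 0.3, 6.5]
gripper_width: 0.695
```

Turn back 51°.

Call:
apply_moves(
  moves=[
    {"offset": [0,0,0],"rot": [0,0,-1.3],"grip": 120},
    {"offset": [0,0,0],"rot": [0,0,-2.6],"grip": 120},
    {"offset": [0,0,0],"rot": [0,0,-3.9],"grip": 120},
    {"offset": [0,0,0],"rot": [0,0,-5.2],"grip": 120},
    {"offset": [0,0,0],"rot": [0,0,-6.5],"grip": 120},
    {"offset": [0,0,0],"rot": [0,0,-7.6],"grip": 120},
    {"offset": [0,0,0],"rot": [0,0,-8.5],"grip": 120},
    {"offset": [0,0,0],"rot": [0,0,-8.5],"grip": 120},
    {"offset": [0,0,0],"rot": [0,0,-8.5],"grip": 120},
    {"offset": [0,0,0],"rot": [0,0,-8.5],"grip": 120},
  ],
)

```text
time: 17.05
ee_pos: [0.5306, -0.0271, 0.1407]
tool_rot: [-180.0, 0.0, -159.4]
force: [0.2, -0.4, -0.6]
gripper_width: 0.696
```

Call:
apply_moves(
  moves=[
    {"offset": [0,0,0.07],"rot": [0,0,0],"grip": 120},
    {"offset": [0,0,0.14],"rot": [0,0,0],"grip": 120},
    {"offset": [0,0,0.2],"rot": [0,0,0],"grip": 120},
    {"offset": [0,0,0.23],"rot": [0,0,0],"grip": 120},
    {"offset": [0,0,0.23],"rot": [0,0,0],"grip": 120},
  ],
)

```text
time: 17.55
ee_pos: [0.5308, -0.0269, 0.1346]
tool_rot: [-179.9, 0.0, -159.3]
force: [-4.3, -2.4, 17.7]
gripper_width: 0.691
```

Call:
apply_moves(
  moves=[
    {"offset": [0,0,0],"rot": [0,0,1.3],"grip": 120},
    {"offset": [0,0,0.01],"rot": [0,0,2.6],"grip": 120},
    {"offset": [0,0,0.02],"rot": [0,0,3.9],"grip": 120},
    {"offset": [0,0,0.035],"rot": [0,0,5.2],"grip": 120},
    {"offset": [0,0,0.05],"rot": [0,0,6.5],"grip": 120},
    {"offset": [0,0,0.07],"rot": [0,0,7.8],"grip": 120},
    {"offset": [0,0,0.09],"rot": [0,0,9.1],"grip": 120},
    {"offset": [0,0,0.11],"rot": [0,0,10.4],"grip": 120},
    {"offset": [0,0,0.13],"rot": [0,0,11.7],"grip": 120},
    {"offset": [0,0,0.15],"rot": [0,0,13],"grip": 120},
    {"offset": [0,0,0.17],"rot": [0,0,14.3],"grip": 120},
    {"offset": [0,0,0.17],"rot": [0,0,14.3],"grip": 120},
  ],
)

```text
time: 18.75
ee_pos: [0.5315, -0.0268, 0.1293]
tool_rot: [179.9, 0.1, 114.6]
force: [-0.8, -0.9, 9.9]
gripper_width: 0.693
```

Call:
apply_moves(
  moves=[
    {"offset": [0,0,0.02],"rot": [0,0,1.3],"grip": 120},
    {"offset": [0,0,0.035],"rot": [0,0,2.6],"grip": 120},
    {"offset": [0,0,0.05],"rot": [0,0,3.9],"grip": 120},
    {"offset": [0,0,0.07],"rot": [0,0,5.2],"grip": 120},
    {"offset": [0,0,0.085],"rot": [0,0,6.5],"grip": 120},
    {"offset": [0,0,0.1],"rot": [0,0,7.8],"grip": 120},
    {"offset": [0,0,0.12],"rot": [0,0,9.1],"grip": 120},
    {"offset": [0,0,0.14],"rot": [0,0,10.4],"grip": 120},
    {"offset": [0,0,0.16],"rot": [0,0,11.7],"grip": 120},
    {"offset": [0,0,0.175],"rot": [0,0,13],"grip": 120},
    {"offset": [0,0,0.19],"rot": [0,0,14.3],"grip": 120},
    {"offset": [0,0,0.19],"rot": [0,0,14.3],"grip": 120},
  ],
)

```text
time: 19.95
ee_pos: [0.5322, -0.0269, 0.124]
tool_rot: [179.9, -0.2, 28.8]
force: [0.3, -0.4, 14.9]
gripper_width: 0.694
```

Call:
apply_moves(
  moves=[
    {"offset": [0,0,0],"rot": [0,0,0.6],"grip": 120},
    {"offset": [0,0,0],"rot": [0,0,1.2],"grip": 120},
    {"offset": [0,0,0],"rot": [0,0,1.8],"grip": 120},
    {"offset": [0,0,0],"rot": [0,0,2.4],"grip": 120},
    {"offset": [0,0,0],"rot": [0,0,3],"grip": 120},
    {"offset": [0,0,0],"rot": [0,0,3],"grip": 120},
  ],
)

```text
time: 20.55
ee_pos: [0.5321, -0.0272, 0.124]
tool_rot: [179.9, -0.2, 11.0]
force: [-0.8, -1.1, 15.2]
gripper_width: 0.693
```

```bash
python3 -c "
from h import *
s=get_state();print(s['joint_pos'],s['ee_pos'],s['tool_rot'],s['force'],s['moment'],s['gripper_width'])"
```

```text
[ -7.7885  32.1386   6.5788 123.425   -8.3022  24.6303 -73.6511] [ 0.5321 -0.0272  0.124 ] [179.9251  -0.1947  11.0164] [-0.7681 -1.1366 15.2371] [-0.3781  0.1052  0.1598] 0.693298867599254
```

Call:
apply_moves(
  moves=[
    {"offset": [0,0,0],"rot": [0,0,0.5],"grip": 120},
    {"offset": [0,0,0],"rot": [0,0,1.0],"grip": 120},
    {"offset": [0,0,0],"rot": [0,0,1.0],"grip": 120},
    {"offset": [0,0,0],"rot": [0,0,1.0],"grip": 120},
  ],
)

```text
time: 20.95
ee_pos: [0.5333, -0.0279, 0.1239]
tool_rot: [179.9, -0.3, 5.2]
force: [3.6, -4.6, 10.6]
gripper_width: 0.689
```

```bash
python3 -c "
from h import *
s=get_state();print(s['ee_pos'],s['tool_rot'],s['force'],s['moment'],s['gripper_width'])"
```

```text
[ 0.5333 -0.0279  0.1239] [179.8793  -0.3276   5.1818] [ 3.6175 -4.5919 10.5655] [-1.1866 -0.7517  0.7831] 0.6885133267705634
```

Call:
apply_moves(
  moves=[
    {"offset": [0,0,0],"rot": [0,0,0],"grip": 60},
    {"offset": [0,0,0],"rot": [0,0,0],"grip": 0},
    {"offset": [0,0,0],"rot": [0,0,0],"grip": 0},
    {"offset": [0,0,-1],"rot": [0,0,0],"grip": 0},
    {"offset": [0,0,-2.5],"rot": [0,0,0],"grip": 0},
    {"offset": [0,0,-4.5],"rot": [0,0,0],"grip": 0},
    {"offset": [0,0,-5],"rot": [0,0,0],"grip": 0},
    {"offset": [0,0,-5],"rot": [0,0,0],"grip": 0},
    {"offset": [0,0,-5],"rot": [0,0,0],"grip": 0},
  ],
)

```text
time: 21.85
ee_pos: [0.5303, -0.0267, 0.2727]
tool_rot: [-180.0, -0.0, 5.1]
force: [0.1, 0.8, -0.5]
gripper_width: 1.0
```

```bash
python3 - <<'E'
from h import *
f=grab('wrist'); print(f["st"]["ee_pos"],f["st"]["tool_rot"],f["st"]["joint_pos"])
cv2.imwrite("pics/w2.png",cv2.resize(f["img"],(800,600)))
for d in masks_of("lid_1",f)[:3]:
    m=d["mask"]; v,u=np.nonzero(m); P=np.array([atdepth(f,(a,b)) for a,b in zip(u,v)]); P=P[np.isfinite(P[:,0])]
    zt=np.percentile(P[:,2],80); T=P[abs(P[:,2]-zt)<.005]; c,r=cv2.minEnclosingCircle(T[:,:2].astype(np.float32))
    A=np.c_[T[:,:2]-T[:,:2].mean(0),np.ones(len(T))]; print("lid",d["confidence"],zt,c,r,T.mean(0),"tilt",np.degrees(np.linalg.lstsq(A,T[:,2],rcond=None)[0][:2]))
for l in ["bail_tab","hole_left","hole_right"]:
    for d in pinpoint(l,f)[:2]: print(l,np.round(d["location"],1),round(d["confidence"],2),atdepth(f,d["location"]))
for d in masks_of("bail_tab",f)[:2]:
    m=d["mask"]; v,u=np.nonzero(m); print(d["confidence"],d["location"],m.sum()); P=np.array([atdepth(f,(a,b)) for a,b in zip(u,v)]); P=P[np.isfinite(P[:,0])]; print(np.percentile(P,[2,25,50,75,98],axis=0))
E
```

```text
[ 0.5303 -0.0267  0.2727] [-179.9828   -0.0229    5.1409] [-13.0316  19.7115  13.0667 116.208   -6.2504  44.7022 -81.1159]
lid 0.93 0.13152076425898707 (0.5307783484458923, -0.027429457753896713) 0.03016776405274868 [ 0.5321 -0.0274  0.131 ] tilt [-0.4812 -0.0807]
lid 0.77 0.13160165329449305 (0.5393962264060974, 0.07172252237796783) 0.030170723795890808 [0.5403 0.0702 0.1311] tilt [-0.5139  0.4119]
bail_tab [276.5  70.1] 0.65 [ 0.641  -0.0398  0.0834]
bail_tab [289.7 268.6] 0.61 [ 0.3723 -0.0945  0.0136]
hole_left [ 94.4 150.6] 0.67 [0.548  0.1436 0.1156]
hole_right [405.6 206. ] 0.96 [ 0.514  -0.2     0.1076]
hole_right [257.9 160.1] 0.66 [ 0.5526 -0.0279  0.1305]
0.79 [272.7, 90.9] 4394
[[ 0.5501 -0.2044  0.0004]
 [ 0.6072 -0.1458  0.0627]
 [ 0.6213 -0.0356  0.0745]
 [ 0.6314  0.0784  0.0783]
 [ 0.6474  0.1375  0.0817]]
```

View pics/w2.png

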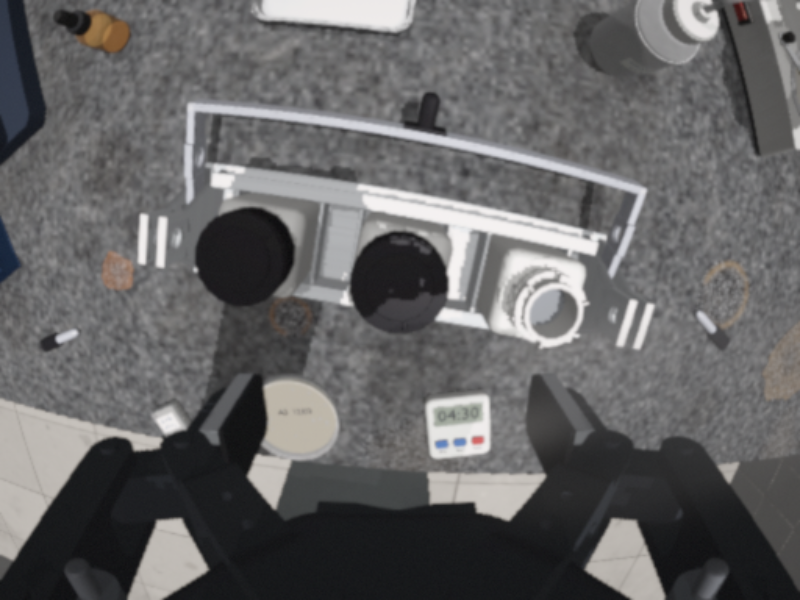

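Both lid tops read 0.131 m, so they are home. Picture w2: tab at about (430,110), pins at (60,340) and (713,328). Next I'll move over the bail tab.

```bash
python3 - <<'E'
from h import *
go([.60,-.036,.23],-4.8)
E
```

```text
off [2.295, 0.505, 1.383] rot [0.003, 0.021, 1.652] rows 1.6
```

Call:
apply_moves(
  squeeze=25,
  moves=[
    {"offset": [2.3,0.5,1.38],"rot": [0,0,1.65],"grip": 60},
    {"offset": [2.3,0.5,1.38],"rot": [0,0,1.65],"grip": 130},
    {"offset": [2.3,0.5,1.38],"rot": [0,0,1.65],"grip": 130},
    {"offset": [2.3,0.5,1.38],"rot": [0,0,1.65],"grip": 130},
    {"offset": [2.3,0.5,1.38],"rot": [0,0,1.65],"grip": 130},
  ],
)

```text
time: 22.65
ee_pos: [0.5998, -0.0359, 0.2312]
tool_rot: [180.0, 0.1, -4.8]
force: [0.5, 0.0, 1.2]
gripper_width: 0.494
```

```bash
python3 - <<'E'
from h import *
f=grab('wrist'); print(f["st"]["ee_pos"],f["st"]["tool_rot"],f["st"]["gripper_width"])
d=pinpoint("bail_tab",f)[0]; print(d); uv=np.array(d["location"])
g=cv2.cvtColor(f["img"],cv2.COLOR_BGR2GRAY)
u0,v0=np.round(uv).astype(int)
# dark pixels with right height near
pts=[]
for v in range(max(0,v0-40),v0+40):
    for u in range(u0-50,u0+50):
        if g[v,u]<60:
            p=atdepth(f,(u,v))
            if .06<p[2]<.105 and .61<p[0]<.68: pts.append(p)
P=np.array(pts); print(len(P)); print(np.percentile(P,[1,10,50,90,99],axis=0))
c=cv2.resize(f["img"][max(0,v0-80):v0+80,max(0,u0-106):u0+106],None,fx=3,fy=3,interpolation=cv2.INTER_CUBIC); cv2.imwrite("pics/tab.png",c); print(u0,v0)
E
```

```text
[ 0.5998 -0.0359  0.2312] [179.9949   0.0621  -4.7804] 0.4941185116090475
{'location': [252.1, 137.2], 'confidence': 0.85}
546
[[ 0.6267 -0.0504  0.0614]
 [ 0.6285 -0.0452  0.0679]
 [ 0.6355 -0.0375  0.0794]
 [ 0.6513 -0.0277  0.0832]
 [ 0.6548 -0.0228  0.0839]]
252 137
```

View pics/tab.png

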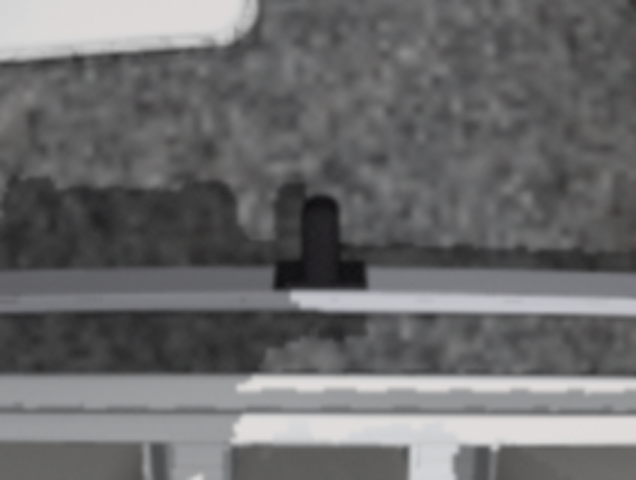

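```bash
python3 - <<'E'
from h import *
go([.647,-.0375,.15],-4.8);go([.647,-.0375,.079],-4.8)
E
```

```text
off [1.564, -0.074, 2.729] rot [-0.002, -0.002, 0.003] rows 1.9
off [1.564, -0.073, 5.096] rot [-0.002, -0.002, 0.003] rows 3.2
```

Call:
apply_moves(
  squeeze=25,
  moves=[
    {"offset": [1.56,-0.07,1.5],"rot": [0,0,0],"grip": 130},
    {"offset": [1.56,-0.07,2.7],"rot": [0,0,0],"grip": 130},
    {"offset": [1.56,-0.07,3.5],"rot": [0,0,0],"grip": 130},
    {"offset": [1.56,-0.07,4.3],"rot": [0,0,0],"grip": 130},
    {"offset": [1.56,-0.07,5.1],"rot": [0,0,0],"grip": 130},
    {"offset": [1.56,-0.07,5.1],"rot": [0,0,0],"grip": 130},
    {"offset": [1.56,-0.07,5.1],"rot": [0,0,0],"grip": 180},
    {"offset": [1.56,-0.07,5.1],"rot": [0,0,0],"grip": 230},
    {"offset": [1.56,-0.07,5.1],"rot": [0,0,0],"grip": 230},
    {"offset": [1.56,-0.07,5.1],"rot": [0,0,0],"grip": 230},
    {"offset": [1.56,-0.07,5.1],"rot": [0,0,0],"grip": 230},
  ],
)

```text
time: 23.85
ee_pos: [0.6482, -0.0389, 0.0796]
tool_rot: [179.9, -0.1, -4.8]
force: [0.6, -5.6, 1.9]
gripper_width: 0.133
```

```bash
python3 - <<'E'
from h import *
s=get_state(); print(s['ee_pos'],s['force'],s['gripper_width'])
p=s['ee_pos']; c=np.array([.531,-.0274]); e=np.array([.9965,-.0837])
X=(p[:2]-c)@e; Z=p[2]-.042; r0=np.hypot(X,Z); a0=np.arctan2(X,Z); print(r0,np.degrees(a0))
n=16
for i in range(1,n+2):
    a=a0*(1-i/n); lift=.005*min(1,i/n); x=r0*np.sin(a); z=r0*np.cos(a)+lift
    print(i,np.round([(x-X)/.03,-(z-Z)/.03],3))
E
```

```text
[ 0.6482 -0.0389  0.0796] [ 0.5568 -5.5984  1.9097] 0.13251115780928674
0.12359742410006563 72.26812254960004
1 [-0.111 -0.316]
2 [-0.246 -0.621]
3 [-0.403 -0.916]
4 [-0.583 -1.197]
5 [-0.783 -1.463]
6 [-1.002 -1.712]
7 [-1.24  -1.944]
8 [-1.495 -2.156]
9 [-1.764 -2.347]
10 [-2.047 -2.517]
11 [-2.342 -2.664]
12 [-2.646 -2.787]
13 [-2.959 -2.886]
14 [-3.277 -2.96 ]
15 [-3.6   -3.009]
16 [-3.924 -3.032]
17 [-4.249 -3.019]
```

Call:
apply_moves(
  moves=[
    {"offset": [-0.11,0,-0.32],"rot": [0,0,0],"grip": 230},
    {"offset": [-0.25,0,-0.62],"rot": [0,0,0],"grip": 230},
    {"offset": [-0.4,0,-0.92],"rot": [0,0,0],"grip": 230},
    {"offset": [-0.58,0,-1.2],"rot": [0,0,0],"grip": 230},
    {"offset": [-0.78,0,-1.46],"rot": [0,0,0],"grip": 230},
    {"offset": [-1.0,0,-1.71],"rot": [0,0,0],"grip": 230},
    {"offset": [-1.24,0,-1.94],"rot": [0,0,0],"grip": 230},
    {"offset": [-1.5,0,-2.16],"rot": [0,0,0],"grip": 230},
    {"offset": [-1.76,0,-2.35],"rot": [0,0,0],"grip": 230},
    {"offset": [-2.05,0,-2.52],"rot": [0,0,0],"grip": 230},
  ],
)

```text
time: 24.85
ee_pos: [0.586, -0.0334, 0.1545]
tool_rot: [179.9, -0.1, -4.8]
force: [0.9, -5.5, -7.0]
gripper_width: 0.134
```

```bash
python3 - <<'E'
from h import *
s=get_state(); print(s['ee_pos'],s['force'],s['gripper_width'])
p=s['ee_pos']; c=np.array([.531,-.0274]); e=np.array([.9965,-.0837])
print((p[:2]-c)@e,p[2]-.042)
E
```

```text
[ 0.586  -0.0334  0.1545] [ 0.9177 -5.5115 -7.0297] 0.134257155911267
0.055303266704804725 0.11248305517918891
```

Call:
apply_moves(
  moves=[
    {"offset": [-0.3,0,-0.15],"rot": [0,0,0],"grip": 230},
    {"offset": [-0.6,0,-0.27],"rot": [0,0,0],"grip": 230},
    {"offset": [-0.9,0,-0.36],"rot": [0,0,0],"grip": 230},
    {"offset": [-1.22,0,-0.43],"rot": [0,0,0],"grip": 230},
    {"offset": [-1.54,0,-0.48],"rot": [0,0,0],"grip": 230},
    {"offset": [-1.87,0,-0.5],"rot": [0,0,0],"grip": 230},
    {"offset": [-1.95,0,-0.5],"rot": [0,0,0],"grip": 230},
    {"offset": [-1.95,0,-0.5],"rot": [0,0,0],"grip": 230},
    {"offset": [-1.95,0,-0.5],"rot": [0,0,0],"grip": 230},
  ],
)

```text
time: 25.75
ee_pos: [0.5284, -0.0283, 0.1698]
tool_rot: [180.0, -0.1, -4.8]
force: [-0.2, -5.2, 0.8]
gripper_width: 0.137
```

```bash
python3 - <<'E'
from h import *
s=get_state(); print(s['ee_pos'],s['force'],s['gripper_width'])
p=s['ee_pos']; c=np.array([.531,-.0274]); e=np.array([.9965,-.0837])
print((p[:2]-c)@e,p[2]-.042)
E
```

```text
[ 0.5284 -0.0283  0.1698] [-0.2475 -5.2485  0.7639] 0.13663968131345294
-0.0025569561310797477 0.12777083615519266
```

Call:
apply_moves(
  moves=[
    {"offset": [-0.08,0,0],"rot": [0,0,0],"grip": 230},
    {"offset": [-0.16,0,0],"rot": [0,0,0],"grip": 230},
    {"offset": [-0.16,0,0],"rot": [0,0,0],"grip": 230},
  ],
)

```text
time: 26.05
ee_pos: [0.524, -0.0279, 0.1697]
tool_rot: [180.0, -0.2, -4.8]
force: [2.0, -5.5, -0.4]
gripper_width: 0.13
```

Call:
apply_moves(
  moves=[
    {"offset": [-0.08,0,0],"rot": [0,0,0],"grip": 230},
    {"offset": [-0.16,0,0],"rot": [0,0,0],"grip": 230},
    {"offset": [-0.16,0,0],"rot": [0,0,0],"grip": 230},
  ],
)

```text
time: 26.35
ee_pos: [0.5225, -0.0278, 0.1698]
tool_rot: [180.0, -0.5, -4.8]
force: [13.2, -6.4, -12.5]
gripper_width: 0.13
```

```bash
python3 - <<'E'
from h import *
s=get_state(); print(s['ee_pos'],s['force'],s['moment'])
f=grab('wrist'); cv2.imwrite("pics/w3.png",cv2.resize(f["img"],(800,600)))
for n in ["top","scene"]:
  f=grab(n)
  for l in ["hole_left","hole_right","pin_1","pin_1_tip","bail_tab"]:
    for d in pinpoint(l,f)[:3]: print(n,l,np.round(d["location"],1),round(d["confidence"],2),atdepth(f,d["location"]))
E
```

```text
[ 0.5225 -0.0278  0.1698] [ 13.1992  -6.3738 -12.5173] [-1.4713 -2.6005 -0.1256]
top hole_left [203.8 190.8] 0.97 [0.5411 0.1456 0.1189]
top hole_right [311.6 201.3] 0.8 [ 0.5126 -0.1952  0.1456]
top hole_right [206.9 190.7] 0.39 [0.5369 0.1328 0.1436]
top hole_right [159.4 232.9] 0.28 [0.4143 0.3036 0.0001]
top pin_1 [358.1 218.1] 0.66 [ 0.4838 -0.3711  0.0081]
top pin_1 [149.  234.8] 0.46 [0.406  0.3362 0.0088]
top pin_1 [311.  146.4] 0.37 [ 0.7104 -0.1997  0.0824]
top pin_1_tip [154.9 232.5] 0.6 [0.4143 0.3168 0.0093]
top bail_tab [215.1 194.2] 0.74 [0.5518 0.1202 0.0101]
scene hole_left [196.1 217.5] 0.74 [0.5319 0.1496 0.1039]
scene hole_right [319.3 177.1] 0.84 [ 0.5006 -0.1878  0.1129]
scene hole_right [296.8 209.4] 0.29 [ 0.4868 -0.1135  0.0422]
scene pin_1 [145.  313.2] 0.75 [0.4052 0.3382 0.0078]
scene pin_1 [206.8 212.1] 0.25 [0.6346 0.0835 0.0004]
scene pin_1_tip [155.6 301.4] 0.74 [ 0.431   0.306  -0.0033]
scene bail_tab [262.3 176.7] 0.81 [ 0.5128 -0.0227  0.1747]
```

View pics/w3.png

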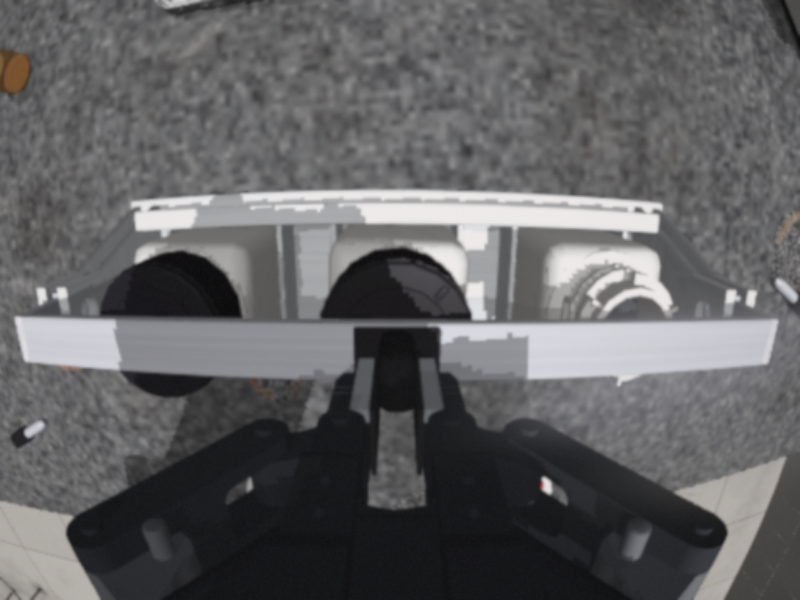

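Call:
apply_moves(
  moves=[
    {"offset": [0.1,0,0],"rot": [0,0,0],"grip": 150},
    {"offset": [0.1,0,0],"rot": [0,0,0],"grip": 130},
    {"offset": [0.1,0,-0.5],"rot": [0,0,0],"grip": 130},
    {"offset": [0.1,0,-1.5],"rot": [0,0,0],"grip": 130},
    {"offset": [-1,0,-3],"rot": [0,0,0],"grip": 130},
    {"offset": [-2,0,-4.5],"rot": [0,0,0],"grip": 130},
    {"offset": [-2,0,-4.5],"rot": [0,0,0],"grip": 130},
    {"offset": [-2,0,-4.5],"rot": [0,0,0],"grip": 130},
    {"offset": [-2,0,-4.5],"rot": [0,0,0],"grip": 130},
  ],
)

```text
time: 27.9
ee_pos: [0.4588, -0.0213, 0.3035]
tool_rot: [-180.0, -0.0, -4.7]
force: [-0.5, -0.0, -1.1]
gripper_width: 0.489
```

```bash
cat > cloud.py <<'E'
from h import *
def cloud(f):
    F=192/np.tan(np.radians(f["fovy"])/2); v,u=np.mgrid[0:384,0:512]; x=(u-f["cx"])/F; y=(v-f["cy"])/F
    D=f["depth"]
    if "hand_eye" in f:
        r=np.hypot(x,y)+1e-9; t=np.tan(r)/r; x=x*t; y=y*t
    P=np.stack([x*D,-y*D,-D],-1); T=campose(f); W=P@T[:3,:3].T+T[:3,3]; W[D<=0]=np.nan; return W
E
python3 - <<'E'
from cloud import *
f=grab('wrist'); print(f["st"]["ee_pos"],f["st"]["tool_rot"])
W=cloud(f)
for n,(ya,yb) in {"L":(.125,.17),"R":(-.23,-.17)}.items():
    m=(W[...,0]>.48)&(W[...,0]<.58)&(W[...,1]>ya)&(W[...,1]<yb)&(W[...,2]>.113)&(W[...,2]<.122)
    P=W[m]; print(n,len(P),P.mean(0),"\n",np.percentile(P,[2,50,98],axis=0)); 
    q=P[:,:2]; yy=np.sort(q[:,1]); print(np.histogram(yy,12))
m=(abs(W[...,0]-.528)<.03)&(abs(W[...,1]+.0275)<.2)&(W[...,2]>.139)&(W[...,2]<.149)
P=W[m]; print("bar",len(P),P.mean(0)); k=np.polyfit(P[:,1],P[:,0],1); print(k,"x at -.0275",np.polyval(k,-.0275),np.degrees(np.arctan(k[0])),np.percentile(P[:,1],[1,99]), np.percentile(P[:,0]-np.polyval(k,P[:,1]),[2,98]))
for l in ["hole_left","hole_right","bail_tab"]:
    for d in pinpoint(l,f)[:2]: print(l,np.round(d["location"],1),round(d["confidence"],2),atdepth(f,d["location"]),atz(f,d["location"],.1))
cv2.imwrite("pics/w4.png",cv2.resize(f["img"],(800,600)))
E
```

```text
[ 0.4588 -0.0213  0.3035] [-179.9781   -0.0095   -4.7262]
L 102 [0.5447 0.1391 0.1162] 
 [[0.5284 0.1284 0.1133]
 [0.5336 0.1404 0.1164]
 [0.5619 0.1507 0.1181]]
(array([ 8, 19, 12,  8,  3,  1,  0,  9, 11, 16,  9,  6]), array([0.1274, 0.1294, 0.1315, 0.1335, 0.1356, 0.1376, 0.1397, 0.1417,
       0.1438, 0.1458, 0.1479, 0.1499, 0.152 ]))
R 105 [ 0.5144 -0.1945  0.1163] 
 [[ 0.4983 -0.2064  0.1131]
 [ 0.5031 -0.1941  0.1166]
 [ 0.5325 -0.1835  0.118 ]]
(array([ 7, 11, 14, 15,  4,  0,  2,  4, 12, 12, 15,  9]), array([-0.2068, -0.2048, -0.2028, -0.2008, -0.1988, -0.1968, -0.1948,
       -0.1928, -0.1908, -0.1888, -0.1868, -0.1848, -0.1828]))
bar 6963 [ 0.5302 -0.0274  0.1439]
[0.0891 0.5327] x at -.0275 0.5302028041458335 5.09258492054303 [-0.194   0.1382] [-0.0106  0.0106]
hole_left [406.8 112.8] 0.23 [ 0.517  -0.1843  0.1431] [ 0.515  -0.2083  0.1   ]
hole_right [403.2 113.4] 0.71 [ 0.5164 -0.1795  0.1438] [ 0.5142 -0.2032  0.1   ]
bail_tab [256.2 105.7] 0.71 [ 0.5296 -0.0287  0.1714] [ 0.5294 -0.0293  0.1   ]
bail_tab [127.7 108.7] 0.27 [0.5423 0.0987 0.1433] [0.5441 0.1179 0.1   ]
```

View pics/w4.png

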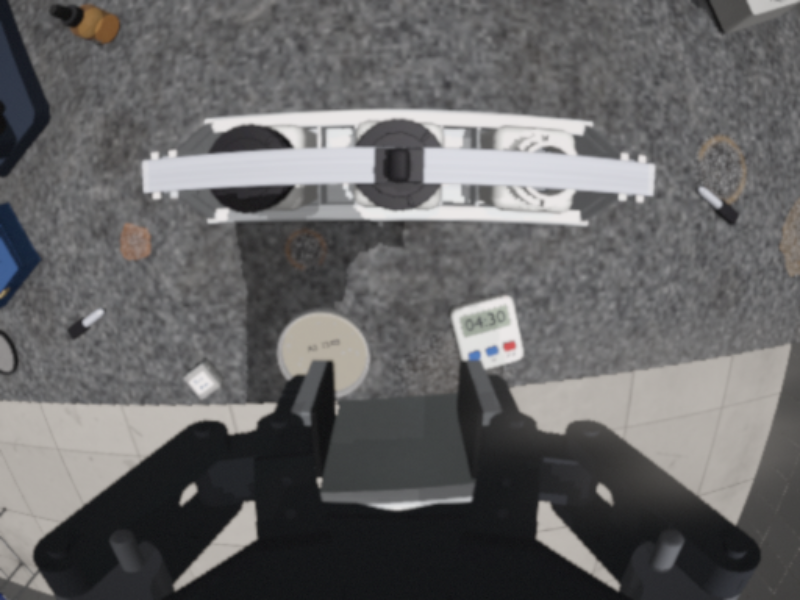

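```bash
python3 - <<'E'
from h import *
go([.475,-.365,.28],45);go([.475,-.365,.2],45)
E
```

```text
off [1.5, 11.355, 0.763] rot [-0.002, 0.024, -8.298] rows 6.9
off [1.506, 11.353, 3.43] rot [-0.002, 0.024, -8.298] rows 7.2
```

Call:
apply_moves(
  squeeze=50,
  moves=[
    {"offset": [1.5,11.35,0.7],"rot": [0,0,-8.3],"grip": 130},
    {"offset": [1.5,11.35,0.7],"rot": [0,0,-8.3],"grip": 130},
    {"offset": [1.5,11.35,0.7],"rot": [0,0,-8.3],"grip": 130},
    {"offset": [1.5,11.35,0.7],"rot": [0,0,-8.3],"grip": 130},
    {"offset": [1.5,11.35,0.7],"rot": [0,0,-8.3],"grip": 130},
    {"offset": [1.5,11.35,0.7],"rot": [0,0,-8.3],"grip": 130},
    {"offset": [1.5,11.35,0.7],"rot": [0,0,-8.3],"grip": 130},
    {"offset": [1.5,11.35,3.4],"rot": [0,0,-8.3],"grip": 130},
    {"offset": [1.5,11.35,3.4],"rot": [0,0,-8.3],"grip": 130},
    {"offset": [1.5,11.35,3.4],"rot": [0,0,-8.3],"grip": 130},
    {"offset": [1.5,11.35,3.4],"rot": [0,0,-8.3],"grip": 130},
  ],
)

```text
time: 29.2
ee_pos: [0.4747, -0.3646, 0.2012]
tool_rot: [-179.8, 0.0, 45.0]
force: [0.4, 1.1, -0.5]
gripper_width: 0.488
```

```bash
cat > pin.py <<'E'
from cloud import *
def pin(name,save):
    f=grab('wrist'); print(f["st"]["ee_pos"],f["st"]["tool_rot"],f["st"]["joint_pos"])
    for l in ["pin_1","pin_1_tip"]:
        for d in pinpoint(l,f)[:2]: print(l,np.round(d["location"],1),round(d["confidence"],2),atz(f,d["location"],.007))
    W=cloud(f)
    for d in masks_of("pin_1",f)[:2]:
        m=d["mask"]; P=W[m]; P=P[np.isfinite(P[:,0])]; v,u=np.nonzero(m)
        Q=np.array([atz(f,(a,b),.009)[:2] for a,b in zip(u,v)]); c,(w,h),a=cv2.minAreaRect(Q.astype(np.float32)*1000); print(d["confidence"],m.sum(),"rect",c,w,h,a,"zmax",np.percentile(P[:,2],[50,98]))
        g=f["img"][m].mean(1); th=110; D=Q[g<th]; L=Q[g>=th]; 
        if len(L)>5: e=L.mean(0)-D.mean(0); print("handle ctr",D.mean(0),"shank ctr",L.mean(0),"dist",np.linalg.norm(e),"yaw",np.degrees(np.arctan2(e[1],e[0])))
    u0,v0=[int(x) for x in masks_of("pin_1",f)[0]["location"]]
    c=f["img"][max(0,v0-50):v0+50,max(0,u0-66):u0+66]; cv2.imwrite(save,cv2.resize(c,None,fx=4,fy=4,interpolation=cv2.INTER_CUBIC)); print("crop",max(0,u0-66),max(0,v0-50))
    return f
E
python3 -c "
from pin import *
pin('',  'pics/pin2.png')"
```

```text
[ 0.4747 -0.3646  0.2012] [-179.8355    0.0378   44.9838] [ 24.8867  29.3917  10.507  111.704   -8.034   39.7637  -4.7429]
pin_1 [262. 170.] 0.78 [ 0.4815 -0.3689  0.007 ]
0.88 622 rect (482.4891662597656, -368.67071533203125) 64.7140884399414 16.017955780029297 59.52197265625 zmax [0.0093 0.011 ]
handle ctr [ 0.4739 -0.3829] shank ctr [ 0.4904 -0.3562] dist 0.03134858862237589 yaw 58.34391843544839
0.29 399 rect (481.8955078125, -95.71931457519531) 66.42769622802734 16.7978458404541 84.80235290527344 zmax [0.093  0.1206]
handle ctr [nan nan] shank ctr [ 0.4828 -0.094 ] dist nan yaw nan
crop 196 124pin.py:11: RuntimeWarning: Mean of empty slice.
  if len(L)>5: e=L.mean(0)-D.mean(0); print("handle ctr",D.mean(0),"shank ctr",L.mean(0),"dist",np.linalg.norm(e),"yaw",np.degrees(np.arctan2(e[1],e[0])))
  ret = um.true_divide(
```

View pics/pin2.png

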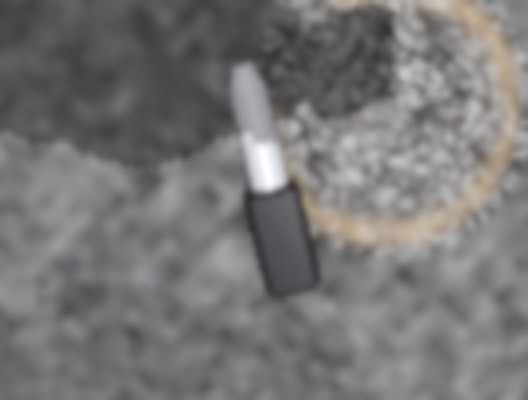

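```bash
python3 - <<'E'
from h import *
go([.4738,-.3833,.021],59.2)
E
```

```text
off [-0.499, 0.38, 6.09] rot [0.024, -0.005, -2.352] rows 3.7
```

Call:
apply_moves(
  squeeze=50,
  moves=[
    {"offset": [-0.5,0.38,1.5],"rot": [0,0,-2.35],"grip": 130},
    {"offset": [-0.5,0.38,3],"rot": [0,0,-2.35],"grip": 130},
    {"offset": [-0.5,0.38,4.2],"rot": [0,0,-2.35],"grip": 130},
    {"offset": [-0.5,0.38,5.2],"rot": [0,0,-2.35],"grip": 130},
    {"offset": [-0.5,0.38,6.05],"rot": [0,0,-2.35],"grip": 130},
    {"offset": [-0.5,0.38,6.05],"rot": [0,0,-2.35],"grip": 130},
    {"offset": [-0.5,0.38,6.05],"rot": [0,0,-2.35],"grip": 180},
    {"offset": [-0.5,0.38,6.05],"rot": [0,0,-2.35],"grip": 230},
    {"offset": [-0.5,0.38,6.05],"rot": [0,0,-2.35],"grip": 230},
    {"offset": [-0.5,0.38,6.05],"rot": [0,0,-2.35],"grip": 230},
    {"offset": [-0.5,0.38,6.05],"rot": [0,0,-2.35],"grip": 230},
  ],
)

```text
time: 30.55
ee_pos: [0.4731, -0.3836, 0.0217]
tool_rot: [179.9, -0.0, 59.1]
force: [-0.1, 1.2, 7.2]
gripper_width: 0.169
```

```bash
python3 - <<'E'
from h import *
s=get_state(); print(s["ee_pos"],s["tool_rot"],s["gripper_width"],s["force"])
c=np.array([.5302,-.0274]);ex=np.array([.9962,-.0872]);ey=np.array([.0872,.9962])
for d in (.034+.02+.016,):
  t=c-ey*(.178+d); print(t); go([*t,.17],85)
E
```

```text
[ 0.4731 -0.3836  0.0217] [179.903   -0.008   59.1368] 0.16868457129424924 [-0.1305  1.1826  7.2368]
[ 0.5086 -0.2745]
off [3.73, -0.843, -4.945] rot [0.016, 0.002, -4.311] rows 3.8
```

Call:
apply_moves(
  moves=[
    {"offset": [0,0,-0.5],"rot": [0,0,0],"grip": 230},
    {"offset": [0,0,-1.5],"rot": [0,0,0],"grip": 230},
    {"offset": [0.6,-0.14,-3.17],"rot": [0,0,-0.7],"grip": 230},
    {"offset": [1.5,-0.35,-3.17],"rot": [0,0,-1.8],"grip": 230},
    {"offset": [2.3,-0.5,-3.17],"rot": [0,0,-2.9],"grip": 230},
    {"offset": [3.1,-0.7,-3.17],"rot": [0,0,-3.7],"grip": 230},
    {"offset": [3.73,-0.84,-3.17],"rot": [0,0,-4.31],"grip": 230},
    {"offset": [3.73,-0.84,-3.17],"rot": [0,0,-4.31],"grip": 230},
    {"offset": [3.73,-0.84,-3.17],"rot": [0,0,-4.31],"grip": 230},
  ],
)

```text
time: 31.45
ee_pos: [0.5082, -0.2744, 0.1154]
tool_rot: [-180.0, 0.0, 85.0]
force: [-0.1, -0.7, -0.9]
gripper_width: 0.166
```

```bash
python3 - <<'E'
from cloud import *
s=get_state(); print(s["ee_pos"],s["tool_rot"],s["gripper_width"],s["force"])
f=grab('wrist'); W=cloud(f)
for l in ["pin_1_tip","pin_1","hole_right"]:
    for d in pinpoint(l,f)[:2]: print(l,np.round(d["location"],1),round(d["confidence"],2),atdepth(f,d["location"]),atz(f,d["location"],.1))
o=s["ee_pos"]; ex=np.array([.9962,-.0872]);ey=np.array([.0872,.9962])
X=(W[...,:2]-o[:2])@ex; Y=(W[...,:2]-o[:2])@ey; Z=W[...,2]
m=(abs(X)<.012)&(Y>.014)&(Y<.055)&(abs(Z-.1)<.02); print(m.sum())
for a in np.arange(.014,.055,.004):
    k=m&(Y>=a)&(Y<a+.004)
    if k.sum()>2: print(round(a,3),k.sum(),"x",np.percentile(X[k],[5,50,95]),"ztop",np.percentile(Z[k],[50,95]))
m=(abs(X)<.03)&(Y>.055)&(Y<.10)&(Z>.110)&(Z<.125)
print("plate",m.sum()); print(np.percentile(X[m],[2,98]),np.percentile(Y[m],[2,50,98]))
cv2.imwrite("pics/ins2.png",cv2.resize(f["img"],(800,600)))
E
```

```text
[ 0.5082 -0.2744  0.1154] [-179.9628    0.0124   84.9669] 0.1658473490754654 [-0.0868 -0.6603 -0.9092]
pin_1 [250.  216.9] 0.96 [ 0.5075 -0.2549  0.103 ] [ 0.5074 -0.256   0.1   ]
hole_right [255.7 113.9] 0.64 [ 0.5146 -0.2053  0.1165] [ 0.5146 -0.2058  0.1   ]
1560
0.014 249 x [-0.0074 -0.0009  0.0061] ztop [0.1024 0.1039]
0.018 147 x [-0.0049 -0.0009  0.0039] ztop [0.1026 0.1041]
0.022 155 x [-0.005  -0.0009  0.0036] ztop [0.1026 0.104 ]
0.026 158 x [-0.0048 -0.0006  0.0035] ztop [0.1026 0.1041]
0.03 158 x [-0.0052 -0.0009  0.0036] ztop [0.1027 0.104 ]
0.034 161 x [-0.0052 -0.0008  0.0035] ztop [0.1025 0.1039]
0.038 171 x [-0.0047 -0.0004  0.0039] ztop [0.1025 0.104 ]
0.042 178 x [-0.0046 -0.0004  0.0039] ztop [0.1024 0.1041]
0.046 142 x [-0.0041 -0.0004  0.003 ] ztop [0.1012 0.1028]
0.05 41 x [-0.0027 -0.0004  0.002 ] ztop [0.0998 0.101 ]
plate 1496
[-0.0164  0.0167] [0.0686 0.0721 0.0885]
```

View pics/ins2.png

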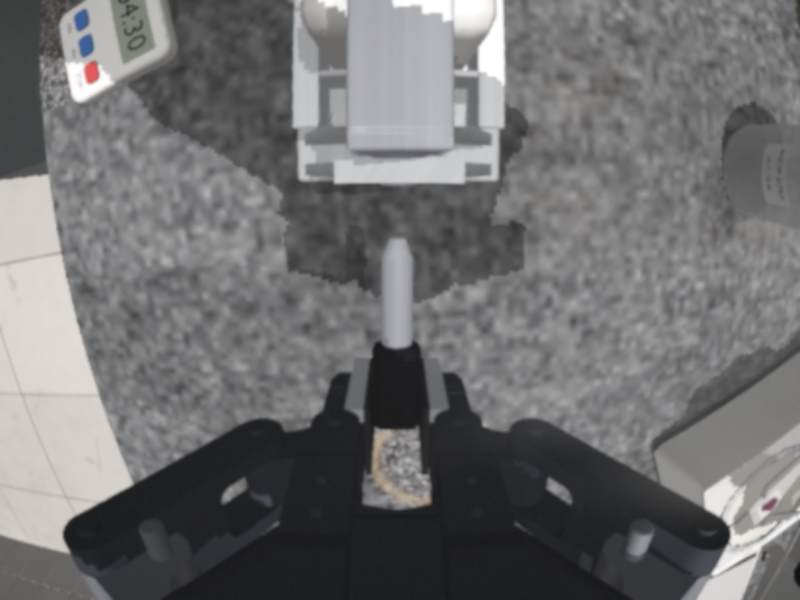

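Call:
apply_moves(
  moves=[
    {"offset": [0,0.025,-0.03],"rot": [0,0,0],"grip": 230},
    {"offset": [0.2,0.025,-0.03],"rot": [0,0,0],"grip": 230},
    {"offset": [0.4,0.025,-0.03],"rot": [0,0,0],"grip": 230},
    {"offset": [0.55,0.025,-0.03],"rot": [0,0,0],"grip": 230},
    {"offset": [0.65,0.025,-0.03],"rot": [0,0,0],"grip": 230},
    {"offset": [0.75,0.025,-0.03],"rot": [0,0,0],"grip": 230},
    {"offset": [0.85,0.025,-0.03],"rot": [0,0,0],"grip": 230},
    {"offset": [0.85,0.025,-0.03],"rot": [0,0,0],"grip": 230},
  ],
)

```text
time: 32.45
ee_pos: [0.5113, -0.2487, 0.1165]
tool_rot: [-180.0, -0.0, 85.0]
force: [0.2, -0.1, 0.2]
gripper_width: 0.164
```

Call:
apply_moves(
  moves=[
    {"offset": [0.1,0,0],"rot": [0,0,0],"grip": 230},
    {"offset": [0.2,0,0],"rot": [0,0,0],"grip": 230},
    {"offset": [0.3,0,0],"rot": [0,0,0],"grip": 230},
    {"offset": [0.4,0,0],"rot": [0,0,0],"grip": 230},
    {"offset": [0.5,0,0],"rot": [0,0,0],"grip": 230},
    {"offset": [0.6,0,0],"rot": [0,0,0],"grip": 230},
    {"offset": [0.6,0,0],"rot": [0,0,0],"grip": 230},
  ],
)

```text
time: 33.15
ee_pos: [0.5129, -0.2307, 0.1165]
tool_rot: [-180.0, -0.0, 85.0]
force: [-0.2, -0.6, -0.9]
gripper_width: 0.162
```

Call:
apply_moves(
  moves=[
    {"offset": [0.1,0,0],"rot": [0,0,0],"grip": 230},
    {"offset": [0.2,0,0],"rot": [0,0,0],"grip": 230},
    {"offset": [0.3,0,0],"rot": [0,0,0],"grip": 230},
    {"offset": [0.35,0,0],"rot": [0,0,0],"grip": 230},
    {"offset": [0.4,0,0],"rot": [0,0,0],"grip": 230},
    {"offset": [0.4,0,0],"rot": [0,0,0],"grip": 230},
  ],
)

```text
time: 33.75
ee_pos: [0.5135, -0.2225, 0.1166]
tool_rot: [180.0, 0.2, 84.8]
force: [-0.5, -11.3, -2.7]
gripper_width: 0.166
```

Call:
apply_moves(
  moves=[
    {"offset": [0.1,0,0],"rot": [0,0,0],"grip": 230},
    {"offset": [0.15,0,0],"rot": [0,0,0],"grip": 230},
    {"offset": [0.15,0,0],"rot": [0,0,0],"grip": 230},
  ],
)

```text
time: 34.05
ee_pos: [0.5135, -0.222, 0.1168]
tool_rot: [179.9, 0.4, 84.6]
force: [-2.6, -25.4, -3.2]
gripper_width: 0.168
```

```bash
python3 - <<'E'
from cloud import *
s=get_state(); print(s["ee_pos"],s["tool_rot"],s["gripper_width"],s["force"])
f=grab('wrist'); W=cloud(f)
c=np.array([.5302,-.0274]);ex=np.array([.9962,-.0872]);ey=np.array([.0872,.9962])
X=(W[...,:2]-c)@ex; Y=(W[...,:2]-c)@ey; Z=W[...,2]
c_=f["img"][130:290,180:330]; cv2.imwrite("pics/in2.png",cv2.resize(c_,None,fx=4,fy=3.7,interpolation=cv2.INTER_CUBIC))
m=(abs(X)<.012)&(Y<-.17)&(Y>-.26)&(Z>.09)&(Z<.122)
for a in np.arange(-.23,-.172,.004):
    k=m&(Y>=a)&(Y<a+.004)
    if k.sum()>2: print(round(a,3),k.sum(),np.percentile(X[k],[2,98]),np.percentile(Z[k],[5,50,95]))
E
```

```text
[ 0.5135 -0.222   0.1168] [179.885    0.4325  84.616 ] 0.16762531145970003 [ -2.5627 -25.415   -3.1656]
-0.214 5 [-0.0043  0.0045] [0.1037 0.1038 0.104 ]
-0.21 152 [-0.0076  0.0068] [0.1038 0.1048 0.1057]
-0.206 199 [-0.0077  0.0069] [0.104  0.1051 0.1129]
-0.202 211 [-0.0077  0.0069] [0.104 0.105 0.116]
-0.198 226 [-0.0076  0.0069] [0.1038 0.1049 0.1196]
-0.194 118 [-0.0076  0.0069] [0.1042 0.1051 0.119 ]
-0.19 16 [-0.0075  0.007 ] [0.1166 0.1175 0.1183]
-0.186 24 [-0.0115  0.0116] [0.1203 0.1212 0.1219]
```

View pics/in2.png

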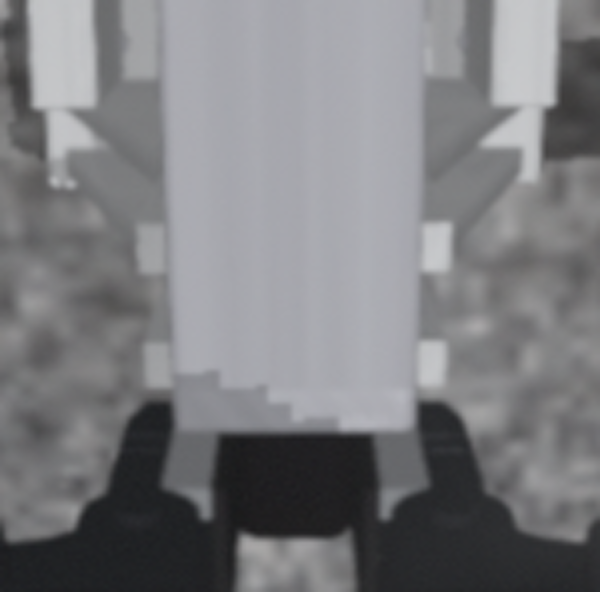

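Call:
apply_moves(
  moves=[
    {"offset": [-0.3,0,0],"rot": [0,0,0],"grip": 180},
    {"offset": [-0.3,0,0],"rot": [0,0,0],"grip": 130},
    {"offset": [-0.3,0,0],"rot": [0,0,0],"grip": 130},
    {"offset": [-0.3,0,-1],"rot": [0,0,0],"grip": 130},
    {"offset": [-0.3,0,-2],"rot": [0,0,0],"grip": 130},
    {"offset": [-0.8,0,-3.5],"rot": [0,0,0],"grip": 130},
    {"offset": [-0.8,0,-4.5],"rot": [0,0,0],"grip": 130},
    {"offset": [-0.8,0,-4.5],"rot": [0,0,0],"grip": 130},
  ],
)

```text
time: 34.9
ee_pos: [0.514, -0.2388, 0.2557]
tool_rot: [179.6, 0.1, 85.0]
force: [0.1, 0.6, -1.1]
gripper_width: 0.489
```

```bash
python3 - <<'E'
from cloud import *
f=grab('wrist'); W=cloud(f); print(f["st"]["ee_pos"],f["st"]["joint_pos"])
c=np.array([.5302,-.0274]);ex=np.array([.9962,-.0872]);ey=np.array([.0872,.9962])
X=(W[...,:2]-c)@ex; Y=(W[...,:2]-c)@ey; Z=W[...,2]
m=(abs(X)<.006)&(Y<-.165)&(Y>-.26)&(Z>.08)
for a in np.arange(-.22,-.170,.004):
    k=m&(Y>=a)&(Y<a+.004)
    if k.sum()>2: print(round(a,3),k.sum(),np.percentile(X[k],[2,98]),np.percentile(Z[k],[5,50,95]))
t=grab("top")
for l in ["pin_1","pin_1_tip"]:
    for d in pinpoint(l,t)[:3]: print(l,np.round(d["location"]),round(d["confidence"],2),atdepth(t,d["location"]))
go([.41,.34,.30],130);go([.41,.34,.20],130)
E
```

```text
[ 0.514  -0.2388  0.2557] [ 19.3439  22.9606  -0.2103 112.6288   0.0864  44.0116  14.0955]
-0.212 36 [-0.0054  0.0052] [0.1002 0.1022 0.1032]
-0.208 48 [-0.0054  0.0051] [0.1019 0.103  0.1039]
-0.204 1840 [-0.0057  0.0058] [0.3106 0.323  0.3326]
-0.2 924 [-0.0058  0.0057] [0.1355 0.3256 0.3338]
-0.196 48 [-0.0053  0.0051] [0.1018 0.1031 0.104 ]
-0.192 54 [-0.0053  0.0051] [0.1016 0.1028 0.1042]
-0.188 52 [-0.0052  0.0051] [0.1019 0.1027 0.1037]
-0.184 27 [-0.0052  0.0051] [0.1018 0.1031 0.1044]
-0.18 56 [-0.0058  0.0058] [0.1156 0.1166 0.1176]
-0.172 75 [-0.0059  0.0053] [0.1428 0.1438 0.1447]
pin_1 [313. 206.] 0.58 [ 0.5041 -0.202   0.1161]
pin_1 [145. 234.] 0.44 [0.4074 0.3501 0.0047]
pin_1_tip [205. 190.] 0.71 [0.5378 0.14   0.141 ]
pin_1_tip [157. 232.] 0.64 [0.4154 0.311  0.0069]
off [18.893, -5.044, -1.626] rot [-0.011, -0.013, -7.492] rows 11.8
off [18.89, -5.038, 1.707] rot [-0.011, -0.013, -7.492] rows 11.8
```

Call:
apply_moves(
  moves=[
    {"offset": [18.9,-5,-1.6],"rot": [0,0,-7.5],"grip": 130},
    {"offset": [18.9,-5,-1.6],"rot": [0,0,-7.5],"grip": 130},
    {"offset": [18.9,-5,-1.6],"rot": [0,0,-7.5],"grip": 130},
    {"offset": [18.9,-5,-1.6],"rot": [0,0,-7.5],"grip": 130},
    {"offset": [18.9,-5,-1.6],"rot": [0,0,-7.5],"grip": 130},
    {"offset": [18.9,-5,-1.6],"rot": [0,0,-7.5],"grip": 130},
    {"offset": [18.9,-5,-1.6],"rot": [0,0,-7.5],"grip": 130},
    {"offset": [18.9,-5,-1.6],"rot": [0,0,-7.5],"grip": 130},
    {"offset": [18.9,-5,-1.6],"rot": [0,0,-7.5],"grip": 130},
    {"offset": [18.9,-5,-1.6],"rot": [0,0,-7.5],"grip": 130},
    {"offset": [18.9,-5,-1.6],"rot": [0,0,-7.5],"grip": 130},
    {"offset": [18.9,-5,-1.6],"rot": [0,0,-7.5],"grip": 130},
  ],
)

```text
time: 36.3
ee_pos: [0.4106, 0.3423, 0.2984]
tool_rot: [-179.9, -0.1, 130.1]
force: [-0.2, -1.0, -0.3]
gripper_width: 0.49
```

Call:
apply_moves(
  moves=[
    {"offset": [0,0,1.5],"rot": [0,0,0],"grip": 130},
    {"offset": [0,0,3.3],"rot": [0,0,0],"grip": 130},
    {"offset": [0,0,3.3],"rot": [0,0,0],"grip": 130},
    {"offset": [0,0,3.3],"rot": [0,0,0],"grip": 130},
  ],
)

```text
time: 36.7
ee_pos: [0.4115, 0.3388, 0.1993]
tool_rot: [-179.7, -0.0, 130.0]
force: [0.1, 0.9, 0.7]
gripper_width: 0.485
```

```bash
python3 -c "
from pin import *
pin('',  'pics/pin1.png')" 2>/dev/null
```

```text
[0.4115 0.3388 0.1993] [-179.7426   -0.0145  130.0182] [-31.8126  26.312  -18.9918 118.6446  13.6665  37.341  -19.9177]
pin_1 [251.3 168.3] 0.59 [0.4058 0.3406 0.007 ]
pin_1_tip [241.2 197.1] 0.77 [0.4181 0.3082 0.007 ]
pin_1_tip [373.7 332.2] 0.4 [0.7084 0.2682 0.007 ]
0.92 665 rect (405.5199890136719, 340.7179260253906) 16.76988983154297 63.25006103515625 23.254032135009766 zmax [0.0092 0.0111]
handle ctr [0.3995 0.3551] shank ctr [0.4116 0.327 ] dist 0.03061046867410887 yaw -66.66235195123015
crop 184 113
```

View pics/pin1.png

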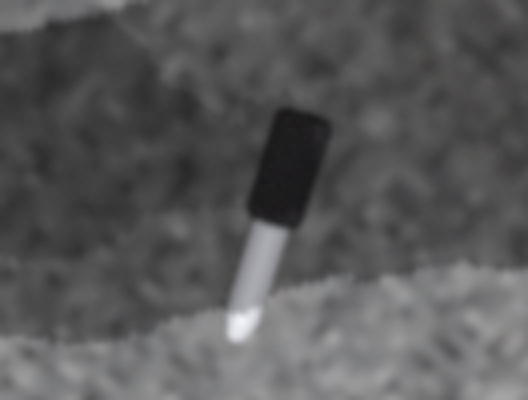

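```bash
python3 - <<'E'
from h import *
go([.399,.3558,.021],113.3)
E
```

```text
off [0.716, -0.035, 6.044] rot [0.03, -0.005, 2.773] rows 3.7
```

Call:
apply_moves(
  squeeze=50,
  moves=[
    {"offset": [0.72,-0.035,1.5],"rot": [0.03,0,2.77],"grip": 130},
    {"offset": [0.72,-0.035,3],"rot": [0.03,0,2.77],"grip": 130},
    {"offset": [0.72,-0.035,4.2],"rot": [0.03,0,2.77],"grip": 130},
    {"offset": [0.72,-0.035,5.2],"rot": [0.03,0,2.77],"grip": 130},
    {"offset": [0.72,-0.035,6.02],"rot": [0.03,0,2.77],"grip": 130},
    {"offset": [0.72,-0.035,6.02],"rot": [0.03,0,2.77],"grip": 130},
    {"offset": [0.72,-0.035,6.02],"rot": [0.03,0,2.77],"grip": 180},
    {"offset": [0.72,-0.035,6.02],"rot": [0.03,0,2.77],"grip": 230},
    {"offset": [0.72,-0.035,6.02],"rot": [0.03,0,2.77],"grip": 230},
    {"offset": [0.72,-0.035,6.02],"rot": [0.03,0,2.77],"grip": 230},
    {"offset": [0.72,-0.035,6.02],"rot": [0.03,0,2.77],"grip": 230},
  ],
)

```text
time: 38.05
ee_pos: [0.3983, 0.3555, 0.021]
tool_rot: [-179.9, -0.0, 113.3]
force: [-0.1, -0.3, 8.3]
gripper_width: 0.165
```

```bash
python3 - <<'E'
from h import *
s=get_state(); print(s["ee_pos"],s["tool_rot"],s["gripper_width"],s["force"])
c=np.array([.5302,-.0274]);ey=np.array([.0872,.9962])
t=c+ey*(.178+.070); print(t); go([*t,.1165],85)
E
```

```text
[0.3983 0.3555 0.021 ] [-179.9344   -0.0241  113.335 ] 0.16498205424824997 [-0.101  -0.2651  8.2671]
[0.5518 0.2197]
off [-6.184, 2.901, -3.189] rot [-0.012, -0.001, 4.722] rows 4.5
```

Call:
apply_moves(
  moves=[
    {"offset": [0,0,-0.5],"rot": [0,0,0],"grip": 230},
    {"offset": [0,0,-1.5],"rot": [0,0,0],"grip": 230},
    {"offset": [-0.9,0.4,-3.17],"rot": [0,0,0.7],"grip": 230},
    {"offset": [-2,0.95,-3.17],"rot": [0,0,1.6],"grip": 230},
    {"offset": [-3.2,1.5,-3.17],"rot": [0,0,2.5],"grip": 230},
    {"offset": [-4.4,2.05,-3.17],"rot": [0,0,3.4],"grip": 230},
    {"offset": [-5.4,2.5,-3.17],"rot": [0,0,4.2],"grip": 230},
    {"offset": [-6.18,2.9,-3.17],"rot": [0,0,4.72],"grip": 230},
    {"offset": [-6.18,2.9,-3.17],"rot": [0,0,4.72],"grip": 230},
    {"offset": [-6.18,2.9,-3.17],"rot": [0,0,4.72],"grip": 230},
  ],
)

```text
time: 39.05
ee_pos: [0.5513, 0.2191, 0.115]
tool_rot: [-179.9, 0.1, 85.0]
force: [0.1, 0.3, -0.3]
gripper_width: 0.168
```

```bash
python3 - <<'E'
from cloud import *
s=get_state(); print(s["ee_pos"],s["tool_rot"],s["gripper_width"],s["force"])
f=grab('wrist'); W=cloud(f)
o=s["ee_pos"]; ex=np.array([.9962,-.0872]);ey=np.array([.0872,.9962])
X=(W[...,:2]-o[:2])@ex; Y=-(W[...,:2]-o[:2])@ey; Z=W[...,2]
m=(abs(X)<.012)&(Y>-.02)&(Y<.06)&(abs(Z-.1)<.02); print(m.sum())
for a in np.arange(-.02,.06,.005):
    k=m&(Y>=a)&(Y<a+.005)
    if k.sum()>2: print(round(a,3),k.sum(),"x",np.percentile(X[k],[5,50,95]),"ztop",np.percentile(Z[k],[50,95]))
m=(abs(X)<.03)&(Y>.055)&(Y<.10)&(Z>.110)&(Z<.125)
print("plate",m.sum()); print(np.percentile(X[m],[2,98]),np.percentile(Y[m],[2,50,98]))
for n in("top","scene"):
  t=grab(n); 
  for d in pinpoint("pin_1_tip",t)[:2]: print(d,atdepth(t,d["location"]))
cv2.imwrite("pics/ins1.png",cv2.resize(f["img"],(800,600)))
E
```

```text
[0.5513 0.2191 0.115 ] [-179.8555    0.0915   84.989 ] 0.1684508513295798 [ 0.1457  0.3292 -0.2847]
2891
-0.015 756 x [-0.011   0.0001  0.011 ] ztop [0.1036 0.1177]
-0.01 290 x [-0.0079 -0.0009  0.0066] ztop [0.1038 0.1142]
-0.005 281 x [-0.0079 -0.0009  0.0066] ztop [0.1038 0.1157]
0.0 273 x [-0.008  -0.0004  0.0066] ztop [0.1038 0.1172]
0.005 256 x [-0.008  -0.0009  0.0064] ztop [0.1038 0.1188]
0.01 231 x [-0.0074 -0.0004  0.006 ] ztop [0.1036 0.1048]
0.015 132 x [-0.0058 -0.001   0.0049] ztop [0.1031 0.1041]
0.02 138 x [-0.005  -0.0004  0.0046] ztop [0.1029 0.1045]
0.025 137 x [-0.0051 -0.0004  0.0042] ztop [0.1029 0.104 ]
0.03 120 x [-0.005  -0.0004  0.0041] ztop [0.1032 0.1045]
0.035 107 x [-0.0049 -0.0004  0.0036] ztop [0.1029 0.1043]
0.04 112 x [-0.0051 -0.0004  0.004 ] ztop [0.1031 0.1044]
0.045 46 x [-0.004  -0.0004  0.003 ] ztop [0.1024 0.1037]
0.05 12 x [-0.0019 -0.0001  0.0016] ztop [0.1012 0.1017]
plate 0Traceback (most recent call last):
  File "<stdin>", line 11, in <module>
    return _quantile_unchecked(
        a, q, axis, out, overwrite_input, method, keepdims, weights)
    return _ureduce(a,
                    func=_quantile_ureduce_func,
    ...<5 lines>...
                    overwrite_input=overwrite_input,
                    method=method)
    r = func(a, **kwargs)
    result = _quantile(arr,
                       quantiles=q,
    ...<2 lines>...
                       out=out,
                       weights=wgt)
    slices_having_nans = np.isnan(arr[-1, ...])
                                  ~~~^^^^^^^^^
IndexError: index -1 is out of bounds for axis 0 with size 0
```

Call:
apply_moves(
  moves=[
    {"offset": [0,0.045,-0.033],"rot": [0,0,0],"grip": 230},
    {"offset": [-0.2,0.045,-0.033],"rot": [0,0,0],"grip": 230},
    {"offset": [-0.4,0.045,-0.033],"rot": [0,0,0],"grip": 230},
    {"offset": [-0.55,0.045,-0.033],"rot": [0,0,0],"grip": 230},
    {"offset": [-0.65,0.045,-0.033],"rot": [0,0,0],"grip": 230},
    {"offset": [-0.75,0.045,-0.033],"rot": [0,0,0],"grip": 230},
    {"offset": [-0.85,0.045,-0.033],"rot": [0,0,0],"grip": 230},
    {"offset": [-0.85,0.045,-0.033],"rot": [0,0,0],"grip": 230},
  ],
)

```text
time: 39.9
ee_pos: [0.5504, 0.1934, 0.1158]
tool_rot: [-179.8, 0.1, 85.0]
force: [-0.1, -0.4, -0.8]
gripper_width: 0.17
```

Call:
apply_moves(
  moves=[
    {"offset": [-0.1,0,0],"rot": [0,0,0],"grip": 230},
    {"offset": [-0.2,0,0],"rot": [0,0,0],"grip": 230},
    {"offset": [-0.3,0,0],"rot": [0,0,0],"grip": 230},
    {"offset": [-0.4,0,0],"rot": [0,0,0],"grip": 230},
    {"offset": [-0.5,0,0],"rot": [0,0,0],"grip": 230},
    {"offset": [-0.6,0,0],"rot": [0,0,0],"grip": 230},
    {"offset": [-0.6,0,0],"rot": [0,0,0],"grip": 230},
  ],
)

```text
time: 40.6
ee_pos: [0.5488, 0.1754, 0.1158]
tool_rot: [-179.8, 0.1, 85.0]
force: [0.2, 0.8, 0.7]
gripper_width: 0.171
```

```bash
python3 -c "
from h import *
s=get_state();print(s['ee_pos'],s['force'],s['gripper_width'])"
```

```text
[0.5488 0.1754 0.1158] [0.2192 0.7616 0.7343] 0.17136338174586316
```

Call:
apply_moves(
  moves=[
    {"offset": [-0.1,0,0],"rot": [0,0,0],"grip": 230},
    {"offset": [-0.2,0,0],"rot": [0,0,0],"grip": 230},
    {"offset": [-0.3,0,0],"rot": [0,0,0],"grip": 230},
    {"offset": [-0.4,0,0],"rot": [0,0,0],"grip": 230},
    {"offset": [-0.5,0,0],"rot": [0,0,0],"grip": 230},
    {"offset": [-0.5,0,0],"rot": [0,0,0],"grip": 230},
    {"offset": [-0.5,0,0],"rot": [0,0,0],"grip": 230},
  ],
)

```text
time: 41.3
ee_pos: [0.5481, 0.1674, 0.1162]
tool_rot: [-180.0, -0.3, 85.3]
force: [-0.4, 18.1, -5.2]
gripper_width: 0.171
```

```bash
python3 -c "
from h import *
s=get_state();print(s['ee_pos'],s['force'],s['gripper_width'])"
```

```text
[0.5481 0.1674 0.1162] [-0.4295 18.1433 -5.2393] 0.17085844022412897
```

Call:
apply_moves(
  moves=[
    {"offset": [0.35,0,0],"rot": [0,0,0],"grip": 180},
    {"offset": [0.35,0,0],"rot": [0,0,0],"grip": 130},
    {"offset": [0.35,0,0],"rot": [0,0,0],"grip": 130},
    {"offset": [0.35,0,-1],"rot": [0,0,0],"grip": 130},
    {"offset": [0.35,0,-2],"rot": [0,0,0],"grip": 130},
    {"offset": [-1.5,-1.5,-4],"rot": [0,0,0],"grip": 130},
    {"offset": [-4,-3,-6],"rot": [0,0,0],"grip": 130},
    {"offset": [-4,-3,-6],"rot": [0,0,0],"grip": 130},
    {"offset": [-4,-3,-6],"rot": [0,0,0],"grip": 130},
    {"offset": [-4,-3,-6],"rot": [0,0,0],"grip": 130},
    {"offset": [-4,-3,-6],"rot": [0,0,0],"grip": 130},
  ],
)

```text
time: 42.4
ee_pos: [0.448, 0.0483, 0.2972]
tool_rot: [-180.0, 0.1, 84.9]
force: [1.2, -0.3, 0.8]
gripper_width: 0.495
```

```bash
python3 - <<'E'
from cloud import *
f=grab('wrist'); W=cloud(f); print(f["st"]["ee_pos"],f["st"]["tool_rot"])
c=np.array([.5302,-.0274]);ex=np.array([.9962,-.0872]);ey=np.array([.0872,.9962])
X=(W[...,:2]-c)@ex; Y=(W[...,:2]-c)@ey; Z=W[...,2]
for sg in(1,-1):
  m=(abs(X)<.006)&(Z>.09)&(Z<.111)&(sg*Y>.17)&(sg*Y<.24)
  print(sg,m.sum()); 
  if m.sum()>3: print(np.percentile(sg*Y[m],[1,50,99]),np.percentile(Z[m],[5,50,95]))
m=(abs(X)<.02)&(abs(Y)<.15)&(Z>.139)&(Z<.149); print("bar X edges",m.sum(),np.percentile(X[m],[1,99]) if m.sum() else 0)
s=grab("scene"); a=s["img"][120:330,130:410]; cv2.imwrite("pics/end.png",cv2.resize(a,(800,600),interpolation=cv2.INTER_CUBIC))
cv2.imwrite("pics/endw.png",cv2.resize(f["img"],(800,600)))
E
```

```text
[0.448  0.0483 0.2972] [-179.9875    0.1034   84.8709]
1 292
[0.1795 0.1948 0.2102] [0.1014 0.1028 0.1042]
-1 0
bar X edges 3242 [-0.0113  0.0106]
```

View pics/end.png

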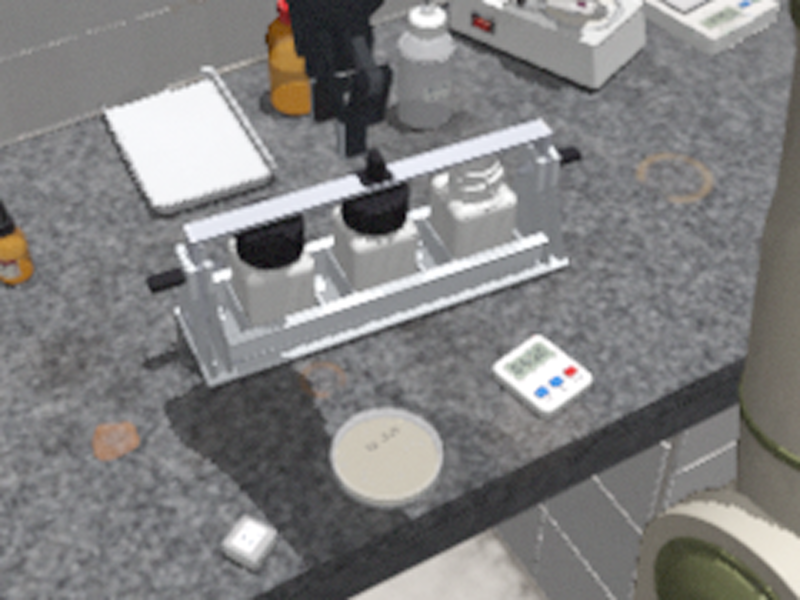

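View pics/endw.png

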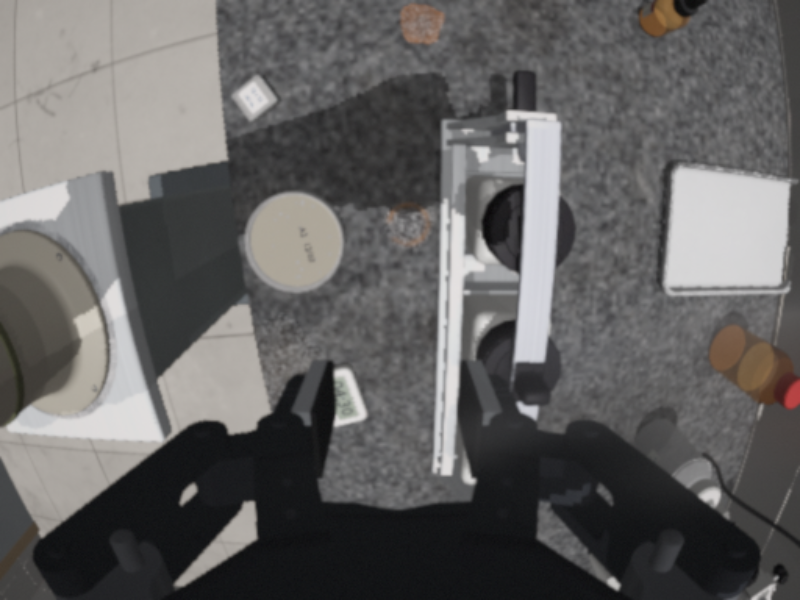

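```bash
python3 -c "
from bench import *
print(finish_job())"
```

```text
the job is handed in; nothing more can be done
None
```

The job is finished and handed in, after about 42 s on the robot's clock. No verdict was given.

- **Lids:** Jars 1 and 2 had lids; jar 3 had none and was left open. I turned each lid back 51–54°, felt it drop about 6–7 mm, and screwed it forward until it stopped. Both lid tops then measured 0.131 m, which is the fully home height. The fitted tilt was about 0.5° or less in each axis, within the noise of the depth reading.
- **Bail:** I swung it upright against its stop, feeling about 13 N there. The last look showed the crossbar centred over the hinge to within 1 mm.
- **Pins:** Each pin went in freely and was pushed until its shoulder pressed on the clevis, with 25 N on the right and 18 N on the left. After release both handles reached about 180 mm from the carrier's centre. My estimate for the outer clevis faces was 178 mm. I last measured the right pin just after releasing it. At the end I saw it in place only in the scene picture, because the wrist camera could not see that side.
- **Surroundings:** The left pin had moved about 3 cm before I reached it, so I located it again before grasping. I saw no sign that the grip slackened. The last picture shows the jars in their pockets and the timer and bottles where they were. I did not measure their positions again.

One check failed: the wrist camera could not see the left clevis plate just before that pin went in. I lined it up from the earlier plate and crossbar measurements instead, and it entered without resistance.

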